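Clear the slotted fixture plate of brass offcuts

ROBOT

A 7-joint arm with a two-finger parallel gripper is mounted at the origin on a cart in front of the work surface, level with it; the furniture and walls round the work are solid. World frame = base frame: x ahead of the robot, y to its left, z up, the work surface at z = 0. Lengths are in mm, angles in rad, forces in N, time in s.
With the tool pointing down it reaches from about 425 to 875 mm from the base axis. Payload 8.4 kg.
Tool frame: the origin (TCP) lies midway between the tips of the shut fingers; the grasp point (between the pads) lies 19 mm behind it; z points along the fingers, y is the line along which they close (so a half turn about z gives the same grasp; the last joint's range is limited). The gripper opens to 85 mm and grips with 20 to 120 N. Pads are 22 mm wide; open, the fingers measure 114 mm over their backs; the gripper's body (76 mm by 85 mm) begins 54 mm behind the grasp point. The pads swing forward as they close: fully open they stand 13 mm farther back than shut.
Start: joints at [1.188, 0.333, 0.04, 1.465, -0.013, 1.343, -0.059], TCP at [181.982, -623.976, 231.308] pointing down, gripper open.
Joint ranges: [-2.58, 2.58], [-0.38, 2.09], [-1.3, 1.39], [0.25, 2.4], [-1.5, 4.64], [0.08, 2.09], [-2.65, 2.65]. Speed limits (rad/s): [2.22, 2.22, 2.79, 2.79, 3.14, 3.14, 3.14].

INTERFACE

Orientations are given as a unit quaternion [w, x, y, z].
In Python, from bench import ctrl gives the robot as it stands.
- The arm moves only by the tool send_rows, never from a script. Its argument "increments" is text: rows parted by semicolons, each of 7 numbers parted by spaces: the closure in counts, from 0 (fully open) to 255 (shut), then the shift along the tool's x, y, z in m, then the turn, a rotation vector about the tool's x, y, z in rad. In form: fingers x y z rx ry rz; .... A call has 1 to 8 rows; each row is the pose to reach, as a shift and turn from the pose commanded when the call began, along the tool's axes at that moment; what a row does not reach only later rows make up. A row lasts 1/12 s, in which the tool goes at most 41.7 mm and 7.16 degrees, less where a joint would pass 70% of its speed; a pose out of reach is approached as far as the arm can. A call with a gripper value outside its range is refused whole. The fingers move at their own pace and stop on an object; the grip force is fixed at half the most. Time passes only in rows, so rows that repeat a pose let the fingers close. It gives the time, the measured TCP pose, the force, the opening and the grip force at its end, in the units of the state.
- ctrl.read_state(): the state, without advancing time (a new reading comes with each control period).
- ctrl.camera(name): name is "scene" or "top"; returns the picture (480x640x3 uint8, red, green, blue); there is no depth.
- ctrl.get_calibration(name): a dict with "fx", "fy", "cx", "cy" (pixels), "extrinsics" (4x4, takes a point from world to camera coordinates). Camera axes: x right, y down, z forward; pixel columns grow to the right and rows downward; lengths in mm; the calibration is good to about 2 mm. A picture is of the moment at which its call begins. get_calibration takes no time and is no camera call.
- ctrl.close_job(): hands the job in; it is judged then, once.
The state is a dict: "time_s": time; "q": joint angles; "dq": joint speeds; "joint_efforts": joint torques, N m; "tool_pos": TCP position; "orientation": TCP orientation; "ft_force": force on the tool from outside, world axes, zero at the start; "ft_torque": the same for the moment, N m; "grip_width": finger opening in mm; "gripper_force": force on a finger pad.
Only numpy, scipy, OpenCV 4.12 (cv2) and the standard library are available. Lean on these libraries where they do the work, as an engineer would, in place of code of your own. Each camera call takes 0.05 s, during which the arm holds its last target. There are 200 camera calls.

TASK

Brass offcuts are trapped in the T-slots of the fixture plate. Take the red-handled scraper out of its ring holder and push it along the slots to drive every offcut out of the open end onto the blue pan (do not poke them along with the fingers), then hang the scraper blade-down in the ring again with its collar resting on the ring. After that put all the offcuts into the glass jar and close it with the orange stopper pushed fully home, keeping the jar upright and leaving the tape, wire spool and battery where they lie.

Things in the scene. Friction and masses are not known exactly. Their poses are not given: they have to be found in the camera images.
- fixture: Aluminium T-slotted plate with a blue pan on its +y end, fixed. Origin: centre of the plate's underside, z up. Plate 110 (x) x 180 (y) x 30, y -90 to +90; two T-slots along y at x = -26 and +26, closed at y = -78 by an end wall, open at y = +90. Pan: y +90 to +183, x -62 to +62, floor z = 7, rim z = 15.
- slot_near_mouth (a point): centre of the floor of the slot at fixture x = -26, at its open end (fixture y = +90, z = 10). Each slot: neck 14 wide from the top z = 30 down to 22, undercut 21 wide from 22 to the floor z = 10.
- slot_far_mouth (a point): centre of the floor of the slot at fixture x = +26, at its open end (fixture y = +90, z = 10). Each slot: neck 14 wide from the top z = 30 down to 22, undercut 21 wide from 22 to the floor z = 10.
- offcut_1: Brass bar offcut, block 17 x 17 x 9 high, 25 g, origin at the centre of its underside, z up. May be absent. It starts flat on the floor of the slot at fixture x = -26, under the lips, too wide to lift out through the neck; it slides freely along the slot. Starts between fixture y = -42 and +50.
- offcut_2: Brass bar offcut, block 17 x 17 x 9 high, 25 g, origin at the centre of its underside, z up. May be absent. It starts flat on the floor of the slot at fixture x = -26, under the lips, too wide to lift out through the neck; it slides freely along the slot. Starts between fixture y = -42 and +50.
- offcut_3: Brass bar offcut, block 17 x 17 x 9 high, 25 g, origin at the centre of its underside, z up. May be absent. It starts flat on the floor of the slot at fixture x = -26, under the lips, too wide to lift out through the neck; it slides freely along the slot. Starts between fixture y = -42 and +50.
- offcut_4: Brass bar offcut, block 17 x 17 x 9 high, 25 g, origin at the centre of its underside, z up. May be absent. It starts flat on the floor of the slot at fixture x = +26, under the lips, too wide to lift out through the neck; it slides freely along the slot. Starts between fixture y = -42 and +50.
- offcut_5: Brass bar offcut, block 17 x 17 x 9 high, 25 g, origin at the centre of its underside, z up. May be absent. It starts flat on the floor of the slot at fixture x = +26, under the lips, too wide to lift out through the neck; it slides freely along the slot. Starts between fixture y = -42 and +50.
- offcut_6: Brass bar offcut, block 17 x 17 x 9 high, 25 g, origin at the centre of its underside, z up. May be absent. It starts flat on the floor of the slot at fixture x = +26, under the lips, too wide to lift out through the neck; it slides freely along the slot. Starts between fixture y = -42 and +50.
- scraper: Slot scraper, 95 long, 0.12 kg, hangs upright at the start. Origin at the blade's tip, z up along the tool. Steel blade 10 (x) x 6 (y), z 0 to 34, passes a slot's neck at any yaw; round shank 20 diameter, z 34 to 58; dark collar disc 42 diameter, z 58 to 63; red square grip 20 x 20, faces along x and y, z 63 to 95.
- collar (a point): point on the scraper's axis at the underside of its collar, 58 mm above the blade tip
- holder: Ring holder fixed to the bench: base 90 x 74 x 8, post on its +x side (x 38 to 50, up to z = 85), ring of outer diameter 46, bore 28, z 75 to 85, centred over the origin. Origin on the underside below the ring's centre.
- ring_top (a point): centre of the ring's bore at its top face, 85 above the bench
- jar: Loose clear glass jar with some steel nuts in the bottom, outer diameter 62, 66 high, upright, open. Origin: centre of the underside. Mouth about 40 diameter at z = 66, inner floor at z = 3.
- stopper: Orange rubber stopper standing upright on its plug, 50 g. Origin: centre of the underside, z up. Plug tapers from 29 diameter at z = 0 to 34 at z = 13; flange 54 diameter, z 13 to 18; knob 20 diameter, z 18 to 36, to grip. Fully home the flange lies on the jar's rim: the origin is then 53 above the jar's underside.
- tape: roll of black tape, 55 diameter x 19, bystander, origin at the centre of its underside
- spool: black wire spool, 58 diameter x 48 high, bystander, origin at the centre of its underside
- battery: AA battery lying, 50 x 15, bystander, origin at the centre of its underside
Things that resemble listed ones, but are neither listed nor needed, are in the scene too. Leave any turquoise look-alike of the scraper alone.

How it is judged:
By the outcome, as a careful person would: the job done as asked, in the order asked, and still so for the second after the job is handed in, with the robot touching nothing.
Of offcut_1, offcut_2, offcut_3, offcut_4, offcut_5, offcut_6 only 3 to 5 are there at a start; the rules pass over those that are not, and their reading is None.
At some moment in a run one of jar, stopper may be knocked a few centimetres aside while the robot is not near it.
It also fails if it takes over 208 s, if anything falls off the work surface, if the arm or the gripper's body presses on something with over 40 N, if the wrist force passes 120 N, or if a joint passes its speed limit or range.

## Working session

There is one attempt and no reset: what is moved stays moved. The work goes in short steps, Python scripts to look and compute and a tool call to move; the robot and the scene stay as the last step left them, time stands still between calls to the robot, and variables do not carry over. Pictures are saved under pics/ and viewed, at most 14 in all, crops included, and the job is handed in when it is done.

Besides the shell and the picture viewer there is one more tool, called after "Call:" as name(argument=value, ...) on one line, values as JSON. send_rows: Moves the arm, as the interface text tells. Its arguments: {"type":"object","properties":{"increments":{"type":"string"}},"required":["increments"]}

```bash
mkdir -p pics; ls; python3 - <<'E'
from bench import ctrl
import cv2,numpy as np
for n in("scene","top"):
    im=ctrl.camera(n); cv2.imwrite(f"pics/{n}0.png",im[:,:,::-1])
    c=ctrl.get_calibration(n); print(n,c["fx"],c["fy"],c["cx"],c["cy"]); print(np.round(np.array(c["extrinsics"]),3))
s=ctrl.read_state(); print({k:np.round(v,3) for k,v in s.items()})
E
```

```text
pics
scene 445.5235811092099 445.5235811092099 322.0565263864226 238.14628390913333
[[ 8.85000e-01 -4.65000e-01  1.80000e-02 -5.11815e+02]
 [-2.74000e-01 -5.52000e-01 -7.88000e-01  2.15058e+02]
 [ 3.76000e-01  6.92000e-01 -6.16000e-01  6.98504e+02]
 [ 0.00000e+00  0.00000e+00  0.00000e+00  1.00000e+00]]
top 480.2577024855274 480.2577024855274 320.2713704045063 235.28273365784844
[[ 2.900000e-02 -9.990000e-01  1.400000e-02 -2.198900e+01]
 [-9.980000e-01 -3.000000e-02 -6.100000e-02  5.727030e+02]
 [ 6.100000e-02 -1.300000e-02 -9.980000e-01  1.006472e+03]
 [ 0.000000e+00  0.000000e+00  0.000000e+00  1.000000e+00]]
{'time_s': np.float64(0.1), 'q': array([ 1.188,  0.334,  0.04 ,  1.466, -0.013,  1.343, -0.058]), 'dq': array([ 0.002, -0.001,  0.001, -0.005,  0.001,  0.001,  0.001]), 'joint_efforts': array([ 5.0000e-03, -6.6001e+01,  1.3700e+00, -4.0647e+01,  1.7000e-02,
        9.0000e-03,  0.0000e+00]), 'tool_pos': array([ 181.878, -623.61 ,  230.51 ]), 'orientation': array([-0.001,  0.99 ,  0.141, -0.   ]), 'ft_force': array([ 0.469, -0.668,  0.181]), 'ft_torque': array([ 0.023, -0.027, -0.013]), 'gripper_force': np.float64(0.0), 'grip_width': np.float64(85.136)}
```

View pics/scene0.png

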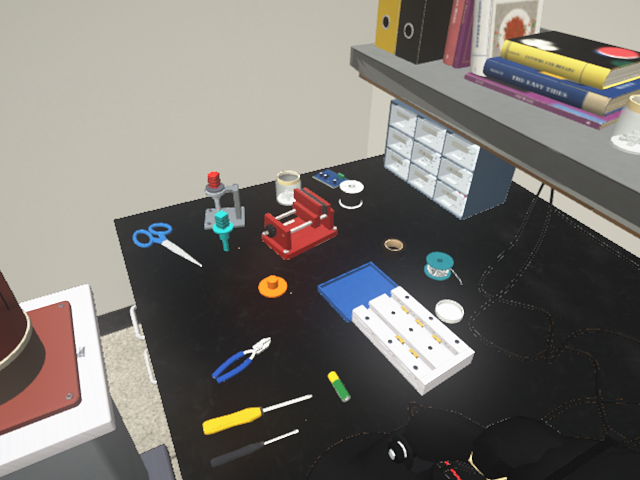

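View pics/top0.png

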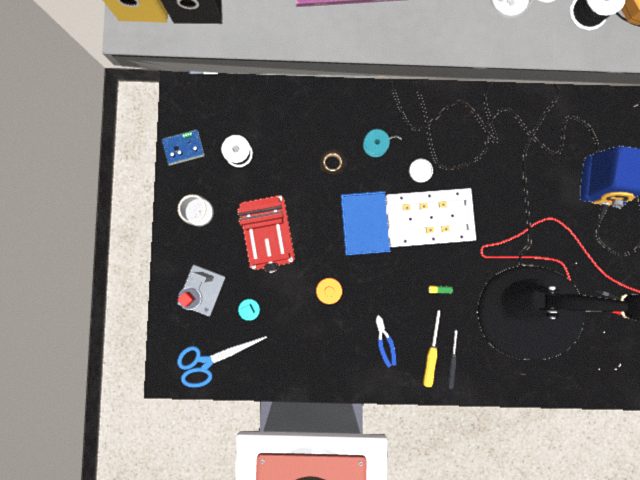

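```bash
python3 - <<'E'
import cv2
t=cv2.imread("pics/top0.png"); s=cv2.imread("pics/scene0.png")
cv2.imwrite("pics/t1.png",cv2.resize(t[130:330,160:360],None,fx=3,fy=3,interpolation=cv2.INTER_CUBIC))
cv2.imwrite("pics/t2.png",cv2.resize(t[170:270,330:490],None,fx=5,fy=5,interpolation=cv2.INTER_CUBIC))
E
```

```text
(no output)
```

View pics/t1.png

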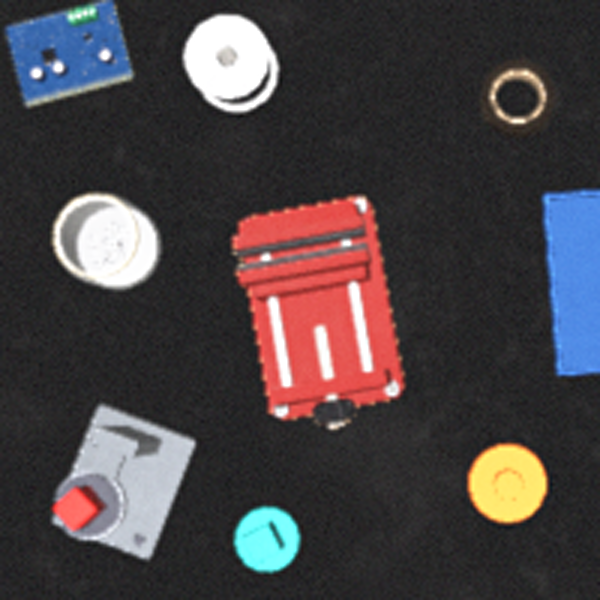

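View pics/t2.png

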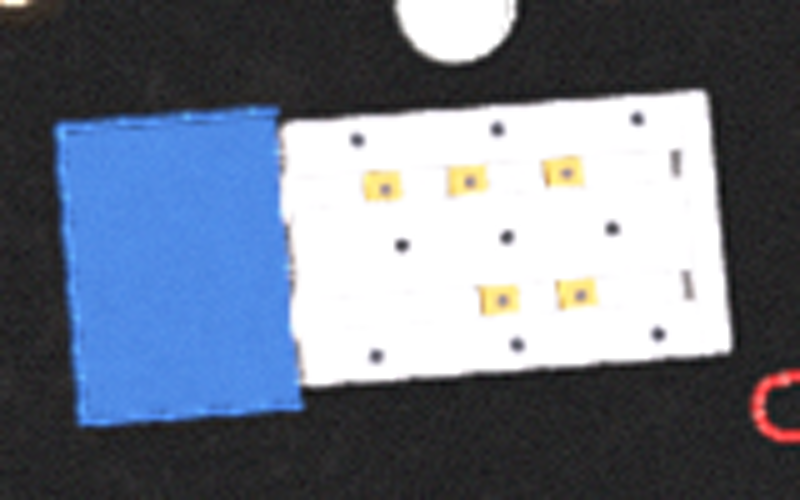

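```bash
cat > h.py <<'E'
import numpy as np, cv2, sys
from scipy.spatial.transform import Rotation as R
from bench import ctrl
def P(n,p):
    c=ctrl.get_calibration(n); E=np.array(c["extrinsics"]); q=E[:3,:3]@np.array(p,float)+E[:3,3]
    return np.array([c["fx"]*q[0]/q[2]+c["cx"],c["fy"]*q[1]/q[2]+c["cy"]])
def W(n,uv,z):
    c=ctrl.get_calibration(n); E=np.array(c["extrinsics"]); r=E[:3,:3]; C=-r.T@E[:3,3]
    d=r.T@np.array([(uv[0]-c["cx"])/c["fx"],(uv[1]-c["cy"])/c["fy"],1]); return C+d*(z-C[2])/d[2]
def crop(uv,o,f): return (np.array(uv)+.5)/f-.5+np.array(o)
def d(x,y,z,yaw):
    "increment to world pose; yaw(deg) = heading of tool x axis, tool down"
    s=ctrl.read_state(); q=s["orientation"]; r=R.from_quat([q[1],q[2],q[3],q[0]])
    t=R.from_euler('z',yaw,degrees=True)*R.from_euler('x',180,degrees=True)
    a=r.inv().apply(np.array([x,y,z])-s["tool_pos"])/1000; w=(r.inv()*t).as_rotvec()
    return np.round(a,4),np.round(w,3)
def st():
    s=ctrl.read_state(); q=s["orientation"]; r=R.from_quat([q[1],q[2],q[3],q[0]]).as_matrix()
    print("t",round(s["time_s"],2),"pos",np.round(s["tool_pos"],1),"yaw",round(np.degrees(np.arctan2(r[1,0],r[0,0])),1),"F",np.round(s["ft_force"],1),"w",round(float(s["grip_width"]),1),"gf",s["gripper_force"])
def save(n,name,x0,y0,x1,y1,f):
    im=ctrl.camera(n)[:,:,::-1]; cv2.imwrite("pics/"+name+"_full.png",im); cv2.imwrite("pics/"+name+".png",cv2.resize(im[y0:y1,x0:x1],None,fx=f,fy=f,interpolation=cv2.INTER_CUBIC))
E
python3 - <<'E'
from h import *
for n in("scene","top"):
    E=np.array(ctrl.get_calibration(n)["extrinsics"]); print(n,"cam at",np.round(-E[:3,:3].T@E[:3,3]))
o=(330,170)
print("plate z30"); 
pc=[W("top",crop(u,o,5),30) for u in [(708,90),(732,352),(302,385),(283,120)]]
print(np.round(pc,1)[:,:2]); print([round(float(np.linalg.norm(pc[i]-pc[(i+1)%4])),1) for i in range(4)])
pn=[W("top",crop(u,o,5),15) for u in [(277,107),(302,408),(78,425),(55,124)]]
print("pan",np.round(pn,1)[:,:2]); print([round(float(np.linalg.norm(pn[i]-pn[(i+1)%4])),1) for i in range(4)])
print("offcuts z19",[np.round(W("top",crop(u,o,5),19),1)[:2].tolist() for u in [(383,186),(468,181),(563,172),(499,300),(577,295)]])
o=(160,130)
hb=[W("top",crop(u,o,3),8) for u in [(103,404),(196,440),(150,559)]]
print("holder base",np.round(hb,1)[:,:2], "ctr",np.round((hb[0]+hb[2])/2,1),[round(float(np.linalg.norm(hb[i]-hb[i+1])),1) for i in range(2)])
print("grip top z122",np.round(W("top",crop((78,500),o,3),122),1),"ring",np.round(W("top",crop((90,506),o,3),87),1))
print("jar rim z66",np.round(W("top",crop((97,237),o,3),66),1)); print("stopper flange z18",np.round(W("top",crop((507,484),o,3),18),1))
s=cv2.imread("pics/scene0.png"); t=cv2.imread("pics/top0.png")
b=cv2.convertScaleAbs(s[360:480,280:640],alpha=4)
a=cv2.convertScaleAbs(t[230:400,440:640],alpha=4)
b=cv2.resize(b,None,fx=1.5,fy=1.5);a=cv2.resize(a,None,fx=1.5,fy=1.5)
g=cv2.resize(t[260:330,165:255],None,fx=5,fy=5,interpolation=cv2.INTER_CUBIC)
g=g[:, :240]
c=np.zeros((560,800,3),np.uint8); c[:180,:540]=b; c[190:445,:300]=a; c[190:190+g.shape[0],310:550]=g; cv2.imwrite("pics/low.png",c)
E
```

```text
scene cam at [ 249. -603.  609.]
top cam at [ 511.    8. 1040.]
plate z30
[[ 683.6 -323.2]
 [ 572.2 -334.5]
 [ 552.8 -152.6]
 [ 665.1 -142.2]]
[112.0, 182.9, 112.7, 181.9]
pan [[ 672.9 -141.7]
 [ 543.6 -155.1]
 [ 533.6  -59.5]
 [ 662.6  -46.3]]
[130.0, 96.2, 129.7, 96.0]
offcuts z19 [[639.6, -187.3], [642.9, -223.8], [648.1, -264.7], [592.2, -237.9], [595.3, -271.4]]
holder base [[503.5 262.6]
 [479.8 195.6]
 [395.  224.6]] ctr [449.3 243.6   8. ] [71.1, 89.6]
grip top z122 [443.4 247.4 122. ] ring [437.2 248.6  87. ]
jar rim z66 [616.5 257.4  66. ]
stopper flange z18 [455.5 -26.3  18. ]
```

View pics/low.png

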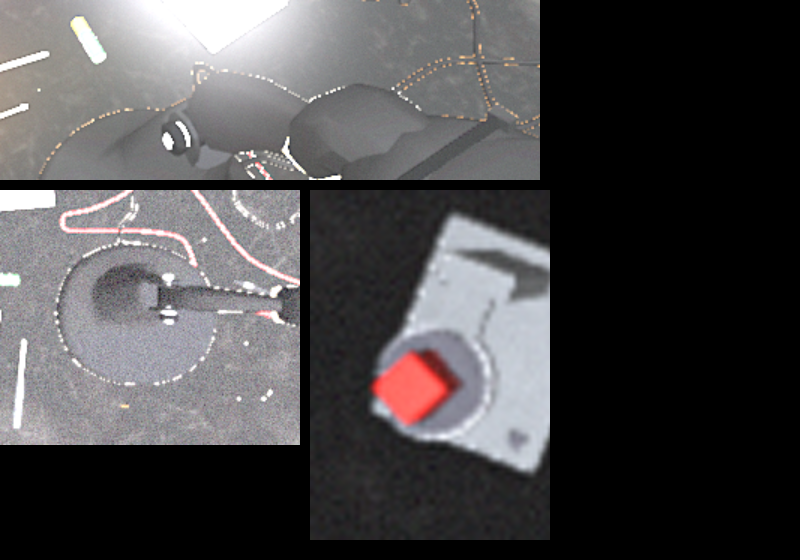

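```bash
python3 - <<'E'
from h import *
o=(165,260)
print("ring z85",np.round(W("top",crop((125,193),o,5),85),1),"griptop",np.round(W("top",crop((101,196.2),o,5),122),1))
print("scene blob z300",[np.round(W("scene",u,300)) for u in [(410,405),(600,440),(330,440)]])
print(d(135,-437,231,16)); print(d(330,-320,231,40))
E
```

```text
ring z85 [437.3 249.2  85. ] griptop [438.7 248.9 122. ]
scene blob z300 [array([ 402., -469.,  300.]), array([ 508., -554.,  300.]), array([ 334., -465.,  300.])]
(array([ 0.0073, -0.1923, -0.0002]), array([-0.001,  0.   ,  0.005]))
(array([ 2.272e-01, -2.500e-01, -1.000e-04]), array([-0.001, -0.   , -0.414]))
```

Call:
send_rows(increments="0 0.007 -0.192 0 0 0 0;0 0.007 -0.192 0 0 0 0;0 0.007 -0.192 0 0 0 0;0 0.007 -0.192 0 0 0 0;0 0.007 -0.192 0 0 0 0;0 0.007 -0.192 0 0 0 0")

```text
time_s: 0.6
tool_pos: [133.8, -433.6, 231.3]
orientation: [-0.001, 0.99, 0.142, -0.0]
ft_force: [-0.0, -1.1, 0.6]
grip_width: 85.3
gripper_force: 0.0
```

Call:
send_rows(increments="0 0.22 -0.058 0 0 0 -0.414;0 0.22 -0.058 0 0 0 -0.414;0 0.22 -0.058 0 0 0 -0.414;0 0.22 -0.058 0 0 0 -0.414;0 0.22 -0.058 0 0 0 -0.414;0 0.22 -0.058 0 0 0 -0.414;0 0.22 -0.058 0 0 0 -0.414")

```text
time_s: 1.18
tool_pos: [334.3, -317.2, 231.2]
orientation: [-0.0, 0.938, 0.345, 0.001]
ft_force: [0.2, 0.2, -0.1]
grip_width: 85.4
gripper_force: 0.0
```

```bash
python3 - <<'E'
from h import *
st(); print(d(455,-60,231,80))
E
```

```text
t 1.18 pos [ 334.3 -317.2  231.2] yaw 40.4 F [ 0.2  0.2 -0.1] w 85.4 gf 0.0
(array([ 0.2586, -0.1176,  0.0006]), array([ 0.001, -0.001, -0.691]))
```

Call:
send_rows(increments="0 0.259 -0.118 0 0 0 -0.691;0 0.259 -0.118 0 0 0 -0.691;0 0.259 -0.118 0 0 0 -0.691;0 0.259 -0.118 0 0 0 -0.691;0 0.259 -0.118 0 0 0 -0.691;0 0.259 -0.118 0 0 0 -0.691;0 0.259 -0.118 0 0 0 -0.691;0 0.259 -0.118 0 0 0 -0.691")

```text
time_s: 1.85
tool_pos: [454.8, -57.0, 231.6]
orientation: [-0.0, 0.766, 0.643, 0.001]
ft_force: [-0.2, 0.1, -0.0]
grip_width: 85.8
gripper_force: 0.0
```

Call:
send_rows(increments="0 0.301 -0.07 0.06 0 0 -0.96;0 0.301 -0.07 0.06 0 0 -0.96;0 0.301 -0.07 0.06 0 0 -0.96;0 0.301 -0.07 0.06 0 0 -0.96;0 0.301 -0.07 0.06 0 0 -0.96;0 0.301 -0.07 0.06 0 0 -0.96;0 0.301 -0.07 0.06 0 0 -0.96;0 0.301 -0.07 0.06 0 0 -0.96")

```text
time_s: 2.52
tool_pos: [437.2, 249.1, 170.9]
orientation: [-0.001, 0.382, 0.924, 0.001]
ft_force: [-0.5, -0.2, 1.0]
grip_width: 85.3
gripper_force: 0.0
```

```bash
python3 - <<'E'
from h import *
st(); print(d(438,249,95,134.5)); print(np.round(ctrl.read_state()["q"],2)); save("scene","s2",140,130,340,280,4)
E
```

```text
t 2.52 pos [437.2 249.1 170.9] yaw 135.1 F [-0.5 -0.2  1. ] w 85.3 gf 0.0
(array([-0.0007,  0.0004,  0.0759]), array([ 0.001, -0.002,  0.011]))
[ 0.24  0.17 -0.91  1.86  0.14  1.18  0.07]
```

View pics/s2.png

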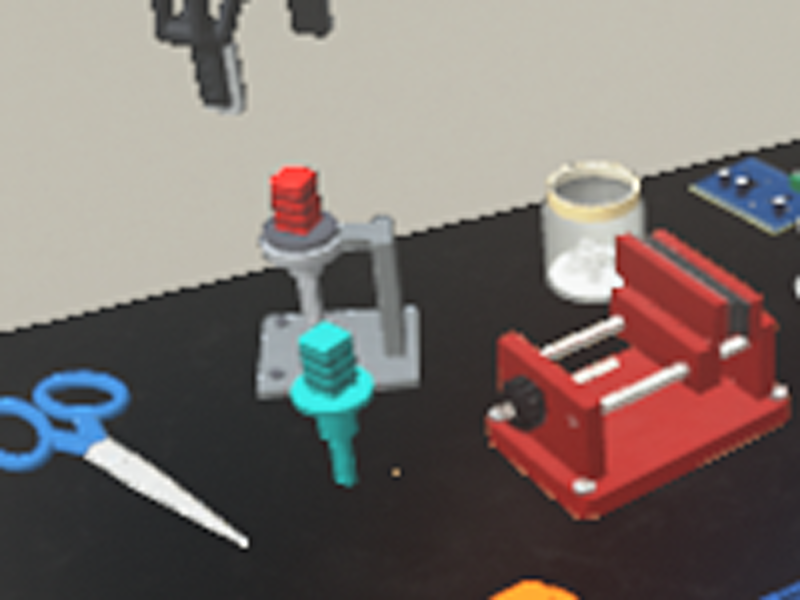

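Call:
send_rows(increments="0 -0.0005 0 0.04 0 0 0.011;0 -0.0005 0 0.076 0 0 0.011;0 -0.0005 0 0.076 0 0 0.011;255 -0.0005 0 0.076 0 0 0.011;255 -0.0005 0 0.076 0 0 0.011;255 -0.0005 0 0.076 0 0 0.011;255 -0.0005 0 0.076 0 0 0.011;255 -0.0005 0 0.076 0 0 0.011")

```text
time_s: 3.23
tool_pos: [439.5, 245.0, 96.8]
orientation: [0.001, 0.391, 0.92, 0.001]
ft_force: [0.8, 1.5, 0.2]
grip_width: 25.6
gripper_force: 0.7
```

Call:
send_rows(increments="255 0 0 0 0 0 0;255 0 0 0 0 0 0;255 0 0 0 0 0 0;255 0 0 0 0 0 0")

```text
time_s: 3.57
tool_pos: [439.6, 245.1, 96.9]
orientation: [0.001, 0.391, 0.92, 0.001]
ft_force: [-0.6, -0.0, 8.7]
grip_width: 18.9
gripper_force: 58.9
```

```bash
python3 - <<'E'
from h import *
st(); print(P("scene",(438,249,106)), ctrl.read_state()["ft_torque"])
E
```

```text
t 3.57 pos [439.6 245.1  96.9] yaw 133.9 F [-0.6 -0.   8.7] w 18.9 gf 58.86811673641205
[212.8547609  180.41421692] [-0.24992587  0.15984444  0.02631144]
```

Call:
send_rows(increments="255 0 0 -0.025 0 0 0;255 0 0 -0.05 0 0 0;255 0 0 -0.075 0 0 0;255 0 0 -0.075 0 0 0")

```text
time_s: 3.9
tool_pos: [440.5, 246.3, 175.2]
orientation: [0.002, 0.391, 0.92, 0.002]
ft_force: [1.2, 0.5, -1.0]
grip_width: 19.0
gripper_force: 62.1
```

Call:
send_rows(increments="255 -0.187 -0.159 0 0 0 0.66;255 -0.187 -0.159 0 0 0 0.66;255 -0.187 -0.159 0 0 0 0.66;255 -0.187 -0.159 0 0 0 0.66;255 -0.187 -0.159 0 0 0 0.66;255 -0.187 -0.159 0 0 0 0.66;255 -0.187 -0.159 0 0 0 0.66;255 -0.187 -0.159 0 0 0 0.66")

```text
time_s: 4.57
tool_pos: [453.6, -2.6, 170.2]
orientation: [0.0, 0.67, 0.742, -0.0]
ft_force: [-0.2, 0.8, -1.5]
grip_width: 18.9
gripper_force: 61.9
```

```bash
python3 - <<'E'
from h import *
st(); print(d(599.2,-302.5,125,96)); save("scene","s3",140,130,340,280,4)
E
```

```text
t 4.57 pos [453.6  -2.6 170.2] yaw 95.9 F [-0.2  0.8 -1.5] w 18.9 gf 61.928404569625854
(array([-0.3132,  0.1142,  0.0452]), array([-0.   ,  0.   , -0.002]))
```

Call:
send_rows(increments="255 -0.313 0.114 0.045 0 0 0;255 -0.313 0.114 0.045 0 0 0;255 -0.313 0.114 0.045 0 0 0;255 -0.313 0.114 0.045 0 0 0;255 -0.313 0.114 0.045 0 0 0;255 -0.313 0.114 0.045 0 0 0;255 -0.313 0.114 0.045 0 0 0;255 -0.313 0.114 0.045 0 0 0")

```text
time_s: 5.28
tool_pos: [600.9, -296.6, 125.2]
orientation: [-0.0, 0.667, 0.745, 0.0]
ft_force: [1.4, -0.1, 0.3]
grip_width: 19.0
gripper_force: 62.1
```

Call:
send_rows(increments="255 0 0 0 0 0 0;255 0 0 0 0 0 0")

```text
time_s: 5.45
tool_pos: [599.8, -297.4, 123.8]
orientation: [-0.001, 0.669, 0.744, 0.0]
ft_force: [0.2, 0.6, -2.0]
grip_width: 19.2
gripper_force: 61.9
```

```bash
python3 - <<'E'
from h import *
st(); print(d(599.2,-302.5,115,96)); save("scene","s4",340,250,540,400,4)
s=ctrl.read_state()["tool_pos"]; print(P("scene",s-[0,0,70]), P("scene",s-[0,0,36]),"slot end", P("scene",(599.2,-302.5,30)))
E
```

```text
t 5.45 pos [ 599.8 -297.4  123.8] yaw 96.1 F [ 0.2  0.6 -2. ] w 19.2 gf 61.91470384597778
(array([-0.0051, -0.0012,  0.0088]), array([-0.001, -0.002,  0.001]))
[424.37387258 349.09104561] [428.00868649 334.64669124] slot end [424.3374469  362.65879657]
```

View pics/s4.png

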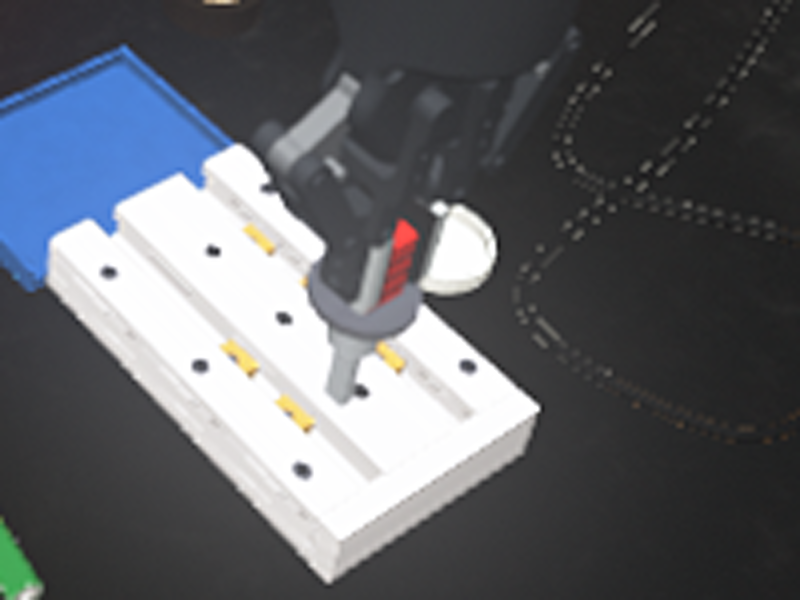

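```bash
cat >> h.py <<'E'
FC=np.array([618.6,-238.1]); FY=np.radians(6.0)
def F(x,y): c,s=np.cos(FY),np.sin(FY); return FC+[c*x-s*y,s*x+c*y]
def Fi(p): c,s=np.cos(FY),np.sin(FY); v=np.array(p[:2])-FC; return np.array([c*v[0]+s*v[1],-s*v[0]+c*v[1]])
E
python3 - <<'E'
from h import *
for x,y in [(55,-90),(-55,-90),(-55,90),(-33,-78),(-19,-78),(-33,90),(-19,90),(19,-78),(33,-78)]:
    print(x,y,np.round((P("scene",(*F(x,y),30))-[340,250]+.5)*4-.5,0))
s=ctrl.read_state()["tool_pos"]; print(Fi(s))
g=cv2.resize(cv2.imread("pics/s4_full.png")[330:400,390:490],None,fx=8,fy=8,interpolation=cv2.INTER_CUBIC); cv2.imwrite("pics/s4b.png",g)
E
```

```text
55 -90 [536. 409.]
-55 -90 [335. 540.]
-55 90 [ 47. 239.]
-33 -78 [355. 490.]
-19 -78 [381. 473.]
-33 90 [ 87. 219.]
-19 90 [111. 207.]
19 -78 [450. 429.]
33 -78 [475. 413.]
[-24.43903383 -54.87166652]
```

View pics/s4b.png

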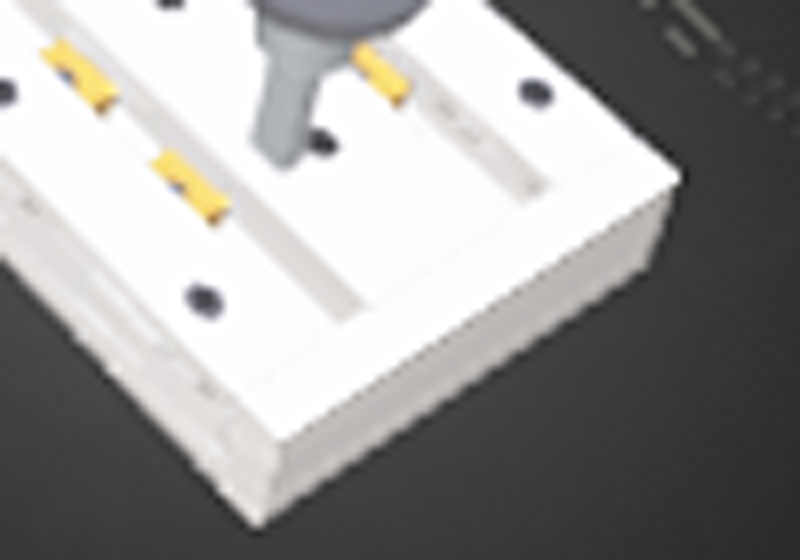

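```bash
python3 - <<'E'
from h import *
print(F(-26,-62), d(*F(-26,-62),110,96),d(*F(-26,-62),82.5,96))
E
```

```text
[ 599.22319544 -302.47809756] (array([-0.0072, -0.0016,  0.0146]), array([-0.   , -0.002,  0.004])) (array([-0.0072, -0.0016,  0.0421]), array([-0.   , -0.002,  0.004]))
```

Call:
send_rows(increments="255 -0.0072 -0.0016 0.0146 0 0 0.004;255 -0.0072 -0.0016 0.0146 0 0 0.004;255 -0.0072 -0.0016 0.0146 0 0 0.004;255 -0.0072 -0.0016 0.0146 0 0 0.004")

```text
time_s: 5.83
tool_pos: [598.4, -303.3, 111.2]
orientation: [-0.0, 0.669, 0.743, -0.0]
ft_force: [0.0, 0.7, -1.7]
grip_width: 18.9
gripper_force: 62.0
```

```bash
python3 - <<'E'
from h import *
st(); print(d(*F(-26,-62),82.5,96), Fi(ctrl.read_state()["tool_pos"]))
E
```

```text
t 5.83 pos [ 598.4 -303.3  111.2] yaw 96.0 F [ 0.   0.7 -1.7] w 18.9 gf 62.002848386764526
(array([0.0007, 0.0009, 0.0287]), array([-0.   , -0.   , -0.001])) [-26.87200468 -62.72773552]
```

Call:
send_rows(increments="255 0.0007 0.0009 0.007 0 0 0;255 0.0007 0.0009 0.012 0 0 0;255 0.0007 0.0009 0.017 0 0 0;255 0.0007 0.0009 0.017 0 0 0")

```text
time_s: 6.17
tool_pos: [598.6, -302.9, 92.5]
orientation: [-0.001, 0.67, 0.743, -0.0]
ft_force: [0.1, -0.1, -1.3]
grip_width: 19.1
gripper_force: 62.0
```

```bash
python3 - <<'E'
from h import *
st(); print(d(*F(-26,-62),82.5,96), Fi(ctrl.read_state()["tool_pos"]))
E
```

```text
t 6.17 pos [ 598.6 -302.9   92.5] yaw 95.9 F [ 0.1 -0.1 -1.3] w 19.1 gf 62.00150728225708
(array([0.0003, 0.0006, 0.01  ]), array([-0.002, -0.001, -0.001])) [-26.62571883 -62.34790309]
```

Call:
send_rows(increments="255 0.0003 0.0004 0.006 0 0 0;255 0.0003 0.0004 0.01 0 0 0;255 0.01 0.0004 0.01 0 0 0;255 0.022 0.0004 0.01 0 0 0;255 0.036 0.0004 0.01 0 0 0;255 0.05 0.0004 0.01 0 0 0;255 0.065 0.0004 0.01 0 0 0;255 0.08 0.0004 0.01 0 0 0")

```text
time_s: 6.83
tool_pos: [591.5, -221.4, 84.4]
orientation: [0.0, 0.669, 0.743, 0.0]
ft_force: [0.4, -0.5, -0.8]
grip_width: 18.9
gripper_force: 62.0
```

```bash
python3 - <<'E'
from h import *
st(); print(d(*F(-26,103),82.5,96), Fi(ctrl.read_state()["tool_pos"]))
E
```

```text
t 6.83 pos [ 591.5 -221.4   84.4] yaw 96.0 F [ 0.4 -0.5 -0.8] w 18.9 gf 61.97529673576355
(array([ 0.0836, -0.0009,  0.0019]), array([ 0.   ,  0.   , -0.001])) [-25.19127964  19.39379953]
```

Call:
send_rows(increments="255 0.013 -0.0005 0.001 0 0 0;255 0.026 -0.0008 0.001 0 0 0;255 0.039 -0.0008 0.001 0 0 0;255 0.051 -0.0008 0.001 0 0 0;255 0.062 -0.0008 0.001 0 0 0;255 0.072 -0.0008 0.001 0 0 0;255 0.08 -0.0008 0.001 0 0 0;255 0.084 -0.0008 0.001 0 0 0")

```text
time_s: 7.5
tool_pos: [582.1, -138.7, 83.1]
orientation: [-0.0, 0.669, 0.743, 0.0]
ft_force: [0.1, -0.5, -1.5]
grip_width: 19.0
gripper_force: 62.0
```

Call:
send_rows(increments="255 0 0 0 0 0 0;255 0 0 -0.02 0 0 0;255 0 0 -0.04 0 0 0;255 0 0 -0.04 0 0 0")

```text
time_s: 7.83
tool_pos: [584.2, -141.2, 126.9]
orientation: [0.002, 0.67, 0.742, 0.001]
ft_force: [1.0, -0.5, -0.4]
grip_width: 18.5
gripper_force: 62.0
```

```bash
python3 - <<'E'
from h import *
st(); print(Fi(ctrl.read_state()["tool_pos"]),d(*F(26,-62),112,96)); save("scene","s5",310,230,510,380,4)
E
```

```text
t 7.83 pos [ 584.2 -141.2  126.9] yaw 95.8 F [ 1.  -0.5 -0.4] w 18.5 gf 62.02727794647217
[-24.05401288  99.94374411] (array([-0.1618,  0.0504,  0.0154]), array([ 0.005,  0.002, -0.003]))
```

View pics/s5.png

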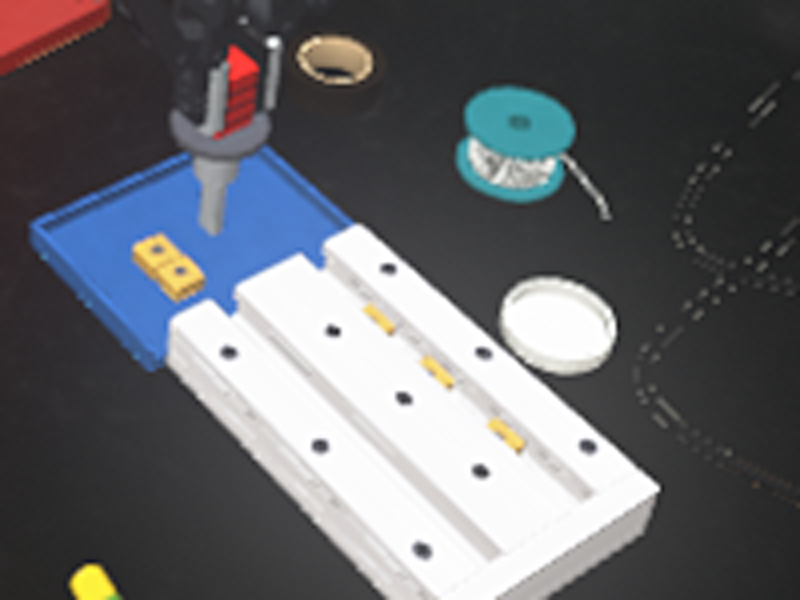

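Call:
send_rows(increments="255 -0.162 0.05 0.01 0.005 0.002 -0.003;255 -0.162 0.05 0.01 0.005 0.002 -0.003;255 -0.162 0.05 0.01 0.005 0.002 -0.003;255 -0.162 0.05 0.01 0.005 0.002 -0.003;255 -0.162 0.05 0.01 0.005 0.002 -0.003;255 -0.162 0.05 0.01 0.005 0.002 -0.003;255 -0.162 0.05 0.01 0.005 0.002 -0.003;255 -0.162 0.05 0.01 0.005 0.002 -0.003")

```text
time_s: 8.55
tool_pos: [648.4, -294.8, 112.5]
orientation: [-0.003, 0.668, 0.744, -0.001]
ft_force: [0.1, 0.7, -0.7]
grip_width: 18.8
gripper_force: 62.0
```

```bash
python3 - <<'E'
from h import *
st(); print(Fi(ctrl.read_state()["tool_pos"]),d(*F(26,-62),82.5,96))
E
```

```text
t 8.55 pos [ 648.4 -294.8  112.5] yaw 96.1 F [ 0.1  0.7 -0.7] w 18.8 gf 61.978912353515625
[ 23.66720371 -59.45249385] (array([-0.0027,  0.0025,  0.03  ]), array([-0.006, -0.003,  0.003]))
```

Call:
send_rows(increments="255 -0.0025 0.002 0.004 -0.005 -0.003 0.002;255 -0.0025 0.002 0.004 -0.005 -0.003 0.002;255 -0.0025 0.002 0.004 -0.005 -0.003 0.002;255 -0.0025 0.002 0.004 -0.005 -0.003 0.002")

```text
time_s: 8.88
tool_pos: [650.7, -298.0, 109.3]
orientation: [0.0, 0.669, 0.743, -0.0]
ft_force: [0.3, 0.0, -1.5]
grip_width: 18.7
gripper_force: 62.0
```

```bash
python3 - <<'E'
from h import *
st(); print(Fi(ctrl.read_state()["tool_pos"]),d(*F(26,-62),82.5,96))
E
```

```text
t 8.88 pos [ 650.7 -298.   109.3] yaw 96.0 F [ 0.3  0.  -1.5] w 18.7 gf 61.980249881744385
[ 25.7089673  -62.95955773] (array([0.001 , 0.0003, 0.0268]), array([ 0.   ,  0.001, -0.   ]))
```

Call:
send_rows(increments="255 0.001 0.0003 0.008 0 0 0;255 0.001 0.0003 0.014 0 0 0;255 0.001 0.0003 0.02 0 0 0;255 0.001 0.0003 0.026 0 0 0;255 0.001 0.0003 0.026 0 0 0")

```text
time_s: 9.3
tool_pos: [649.9, -297.2, 80.9]
orientation: [-0.001, 0.669, 0.743, -0.001]
ft_force: [-0.4, 0.0, -2.1]
grip_width: 18.9
gripper_force: 62.0
```

```bash
python3 - <<'E'
from h import *
st(); print(Fi(ctrl.read_state()["tool_pos"]),d(*F(26,20),82.5,96))
E
```

```text
t 9.3 pos [ 649.9 -297.2   80.9] yaw 96.0 F [-0.4  0.  -2.1] w 18.9 gf 61.97919845581055
[ 24.98634237 -62.04599322] (array([ 0.082 ,  0.001 , -0.0016]), array([-0.002, -0.   , -0.001]))
```

Call:
send_rows(increments="255 0.01 0.001 -0.001 0 0 0;255 0.022 0.001 -0.001 0 0 0;255 0.036 0.001 -0.001 0 0 0;255 0.05 0.001 -0.001 0 0 0;255 0.062 0.001 -0.001 0 0 0;255 0.073 0.001 -0.001 0 0 0;255 0.082 0.001 -0.001 0 0 0;255 0.09 0.001 -0.001 0 0 0")

```text
time_s: 9.97
tool_pos: [642.6, -206.6, 84.3]
orientation: [0.001, 0.669, 0.743, -0.0]
ft_force: [0.6, -0.9, -1.0]
grip_width: 18.7
gripper_force: 62.0
```

```bash
python3 - <<'E'
from h import *
st(); print(Fi(ctrl.read_state()["tool_pos"]),d(*F(26,101),82.5,96))
E
```

```text
t 9.97 pos [ 642.6 -206.6   84.3] yaw 96.0 F [ 0.6 -0.9 -1. ] w 18.7 gf 62.00278043746948
[27.17660756 28.82012665] (array([ 0.0722, -0.0012,  0.0017]), array([ 0.   ,  0.001, -0.   ]))
```

Call:
send_rows(increments="255 0.011 -0.0008 0.001 0 0 0;255 0.022 -0.0008 0.001 0 0 0;255 0.033 -0.0008 0.001 0 0 0;255 0.044 -0.0008 0.001 0 0 0;255 0.054 -0.0008 0.001 0 0 0;255 0.063 -0.0008 0.001 0 0 0;255 0.07 -0.0008 0.001 0 0 0;255 0.073 -0.0008 0.001 0 0 0")

```text
time_s: 10.63
tool_pos: [634.2, -133.6, 83.0]
orientation: [0.0, 0.669, 0.743, -0.0]
ft_force: [-0.1, -0.7, -1.6]
grip_width: 19.0
gripper_force: 62.0
```

Call:
send_rows(increments="255 0 0 0 0 0 0;255 0 0 -0.025 0 0 0;255 0 0 -0.05 0 0 0;255 0 0 -0.09 0 0 0;255 0 0 -0.09 0 0 0")

```text
time_s: 11.05
tool_pos: [637.7, -136.2, 180.9]
orientation: [0.005, 0.67, 0.743, 0.002]
ft_force: [1.8, 1.2, -0.6]
grip_width: 18.7
gripper_force: 62.2
```

```bash
python3 - <<'E'
from h import *
st(); print(Fi(ctrl.read_state()["tool_pos"]),d(455,20,175,96)); save("top","t5",0,0,640,480,1); save("scene","s6",300,210,500,360,4)
E
```

```text
t 11.05 pos [ 637.7 -136.2  180.9] yaw 95.9 F [ 1.8  1.2 -0.6] w 18.7 gf 62.209575176239014
[29.63947544 99.39553973] (array([ 0.1741, -0.1657,  0.0035]), array([ 0.01 ,  0.004, -0.002]))
```

View pics/s6.png

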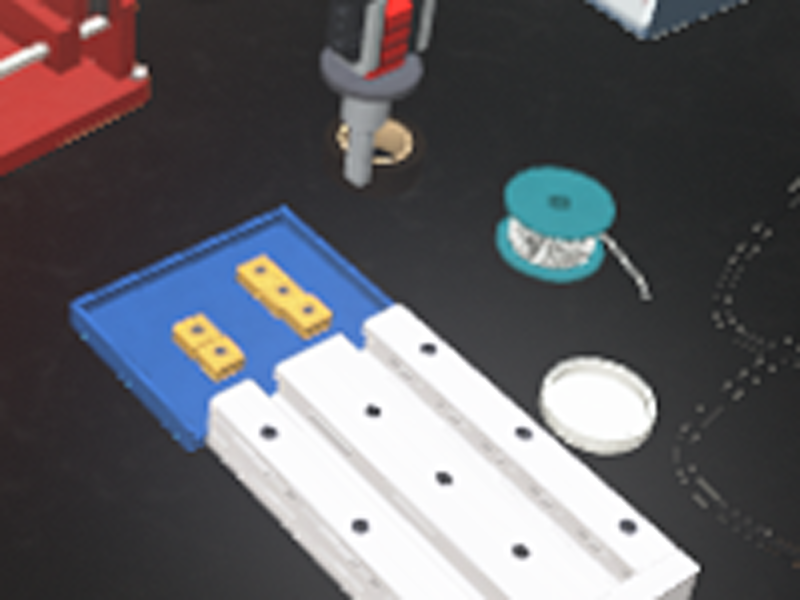

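Call:
send_rows(increments="255 0.174 -0.166 0.002 0.005 0.002 0;255 0.174 -0.166 0.002 0.005 0.002 0;255 0.174 -0.166 0.002 0.005 0.002 0;255 0.174 -0.166 0.002 0.005 0.002 0;255 0.174 -0.166 0.002 0.005 0.002 0;255 0.174 -0.166 0.002 0.005 0.002 0;255 0.174 -0.166 0.002 0.005 0.002 0")

```text
time_s: 11.73
tool_pos: [446.3, 24.2, 169.5]
orientation: [-0.003, 0.668, 0.744, -0.003]
ft_force: [1.2, 0.2, -1.3]
grip_width: 18.8
gripper_force: 62.1
```

```bash
python3 - <<'E'
from h import *
st(); print(d(439.6,245.1,178,133.9))
E
```

```text
t 11.73 pos [446.3  24.2 169.5] yaw 96.2 F [ 1.2  0.2 -1.3] w 18.8 gf 62.09007382392883
(array([ 0.2203,  0.0173, -0.0086]), array([-0.008, -0.003, -0.658]))
```

Call:
send_rows(increments="255 0.22 0.017 -0.009 -0.006 -0.003 -0.658;255 0.22 0.017 -0.009 -0.006 -0.003 -0.658;255 0.22 0.017 -0.009 -0.006 -0.003 -0.658;255 0.22 0.017 -0.009 -0.006 -0.003 -0.658;255 0.22 0.017 -0.009 -0.006 -0.003 -0.658;255 0.22 0.017 -0.009 -0.006 -0.003 -0.658;255 0.22 0.017 -0.009 -0.006 -0.003 -0.658")

```text
time_s: 12.32
tool_pos: [443.8, 245.1, 179.2]
orientation: [-0.001, 0.39, 0.921, 0.001]
ft_force: [-1.3, -0.9, -2.0]
grip_width: 18.9
gripper_force: 62.0
```

Call:
send_rows(increments="255 0 0 0 0 0 0;255 0 0 0 0 0 0")

```text
time_s: 12.48
tool_pos: [445.3, 239.5, 179.0]
orientation: [0.0, 0.395, 0.919, -0.0]
ft_force: [-0.3, -0.6, -1.0]
grip_width: 19.0
gripper_force: 61.9
```

```bash
python3 - <<'E'
from h import *
st(); print(d(439.6,245.1,165,133.9))
E
```

```text
t 12.48 pos [445.3 239.5 179. ] yaw 133.5 F [-0.3 -0.6 -1. ] w 19.0 gf 61.9485068321228
(array([ 0.0079, -0.0003,  0.014 ]), array([-0.   ,  0.   , -0.007]))
```

Call:
send_rows(increments="255 0.0075 0 0.01 0 0 -0.005;255 0.0075 0 0.01 0 0 -0.005;255 0.0075 0 0.01 0 0 -0.005;255 0.0075 0 0.01 0 0 -0.005;255 0.0075 0 0.01 0 0 -0.005")

```text
time_s: 12.9
tool_pos: [440.3, 246.2, 170.0]
orientation: [0.001, 0.392, 0.92, 0.0]
ft_force: [-0.2, 0.5, -0.4]
grip_width: 19.0
gripper_force: 62.0
```

```bash
python3 - <<'E'
from h import *
st(); print(d(439.6,245.1,160,133.9));save("scene","s7",180,140,260,200,8); save("top","t7",150,250,260,330,7)
s=ctrl.read_state()["tool_pos"]; print((P("scene",s-[0,0,70])-[180,140])*8,(P("scene",(437.3,249.2,85))-[180,140])*8)
E
```

```text
t 12.9 pos [440.3 246.2 170. ] yaw 133.9 F [-0.2  0.5 -0.4] w 19.0 gf 62.00483322143555
(array([-0.0003, -0.0012,  0.01  ]), array([0.001, 0.001, 0.   ]))
[276.54144773 344.69507933] [270.25356314 389.59050938]
```

View pics/s7.png

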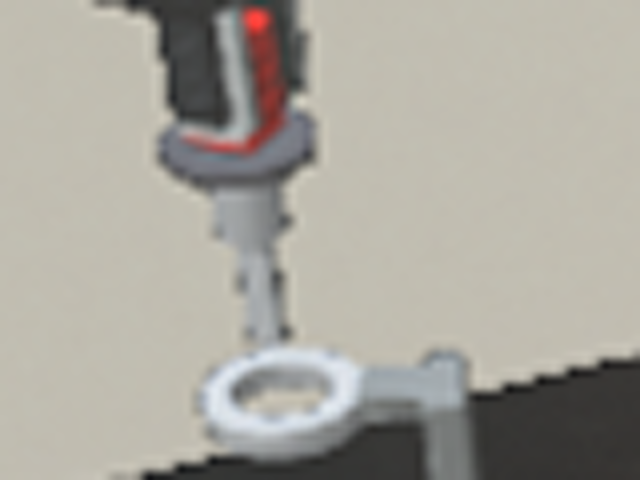

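Call:
send_rows(increments="255 -0.0003 -0.001 0.012 0 0 0;255 -0.0003 -0.001 0.024 0 0 0;255 -0.0003 -0.001 0.036 0 0 0;255 -0.0003 -0.001 0.048 0 0 0;255 -0.0003 -0.001 0.06 0 0 0;255 -0.0003 -0.001 0.065 0 0 0;255 -0.0003 -0.001 0.065 0 0 0")

```text
time_s: 13.58
tool_pos: [438.8, 245.4, 103.2]
orientation: [-0.0, 0.391, 0.92, -0.0]
ft_force: [0.3, 0.0, -1.3]
grip_width: 19.0
gripper_force: 61.9
```

```bash
python3 - <<'E'
from h import *
st(); print(d(439.6,245.1,96.5,133.9))
s=ctrl.read_state()["tool_pos"]; print((P("scene",[440.3,246.2,100.])-[180,140])*8,(P("scene",(440.3,246.2,160))-[180,140])*8)
E
```

```text
t 13.58 pos [438.8 245.4 103.2] yaw 134.0 F [ 0.3  0.  -1.3] w 19.0 gf 61.93579316139221
(array([-0.0008,  0.0004,  0.0067]), array([-0.001, -0.001,  0.001]))
[277.01844937 345.22812786] [247.23788066 147.90047578]
```

Call:
send_rows(increments="255 -0.0004 0.0002 0.003 0 0 0;255 -0.0004 0.0002 0.006 0 0 0;255 -0.0004 0.0002 0.0062 0 0 0;255 -0.0004 0.0002 0.0062 0 0 0")

```text
time_s: 13.92
tool_pos: [440.2, 245.6, 98.9]
orientation: [0.001, 0.391, 0.92, 0.001]
ft_force: [-0.8, -0.5, -1.2]
grip_width: 18.9
gripper_force: 62.0
```

```bash
python3 - <<'E'
from h import *
st()
E
```

```text
t 13.92 pos [440.2 245.6  98.9] yaw 133.9 F [-0.8 -0.5 -1.2] w 18.9 gf 61.981319189071655
```

Another ~2 mm down onto the ring, then open.

Call:
send_rows(increments="255 0 0 0.002 0 0 0;255 0 0 0.0025 0 0 0;255 0 0 0.0025 0 0 0;150 0 0 0.0025 0 0 0;150 0 0 0.0025 0 0 0;80 0 0 0.0025 0 0 0;0 0 0 0.0025 0 0 0;0 0 0 0.0025 0 0 0")

```text
time_s: 14.58
tool_pos: [440.0, 245.5, 96.2]
orientation: [0.001, 0.391, 0.92, 0.0]
ft_force: [-0.4, 0.7, -0.8]
grip_width: 69.7
gripper_force: 0.0
```

Call:
send_rows(increments="0 0 0 0 0 0 0;0 0 0 -0.01 0 0 0;0 0 0 -0.03 0 0 0;0 0 0 -0.06 0 0 0;0 0 0 -0.09 0 0 0;0 0 0 -0.09 0 0 0")

```text
time_s: 15.08
tool_pos: [442.0, 247.6, 192.2]
orientation: [0.003, 0.391, 0.92, 0.003]
ft_force: [1.2, 1.1, 0.3]
grip_width: 85.6
gripper_force: 0.0
```

```bash
python3 - <<'E'
from h import *
st(); print(d(455,20,190,96)); save("scene","s8",180,140,320,245,5); save("top","t8",160,130,360,330,3)
E
```

```text
t 15.08 pos [442.  247.6 192.2] yaw 134.0 F [1.2 1.1 0.3] w 85.6 gf 0.0
(array([-0.1727, -0.1487,  0.0016]), array([0.009, 0.001, 0.663]))
```

View pics/s8.png

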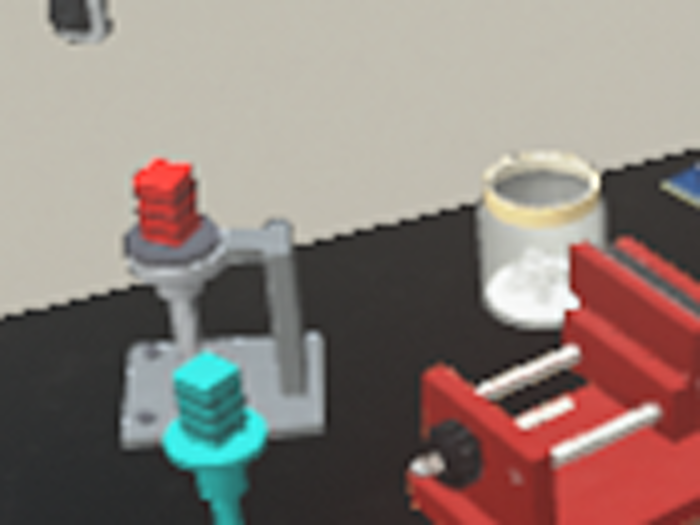

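```bash
cat >> h.py <<'E'
def blobs(im,lo,hi,box,amin=20):
    x0,y0,x1,y1=box; m=cv2.inRange(cv2.cvtColor(cv2.resize(im[y0:y1,x0:x1],None,fx=4,fy=4,interpolation=cv2.INTER_CUBIC),cv2.COLOR_BGR2HSV),lo,hi)
    cs=cv2.findContours(m,cv2.RETR_EXTERNAL,cv2.CHAIN_APPROX_NONE)[0]
    return [(crop(cv2.boxPoints(cv2.minAreaRect(c)),(x0,y0),4),cv2.contourArea(c)/16) for c in cs if cv2.contourArea(c)/16>amin]
def offc(im):
    for b,a in blobs(im,(15,80,100),(35,255,255),(330,170,400,270)):
        w=np.array([Fi(W("top",p,16)) for p in b]); print("area",round(a),"ctr",np.round(w.mean(0),1),"corners",np.round(w,1).tolist())
E
python3 - <<'E'
from h import *
im=cv2.imread("pics/t8_full.png"); offc(im)
print("jar scene",P("scene",(616.5,257.4,66)))
for b,a in blobs(im,(8,150,150),(25,255,255),(290,250,370,330)): print("stopper",a,np.round(np.mean([W("top",p,18) for p in b],0),1))
E
```

```text
area 107 ctr [-26.3 129.4] corners [[-18.8, 146.3], [-17.6, 113.0], [-33.8, 112.5], [-35.0, 145.8]]
area 165 ctr [ 23.8 137.1] corners [[31.2, 162.7], [34.2, 112.3], [16.5, 111.4], [13.5, 161.8]]
jar scene [286.83042966 176.52299574]
stopper 546.6875 [456.3 -26.5  18. ]
```

```bash
python3 - <<'E'
from h import *
print(F(22.8,157),d(*F(22.8,157),175,96))
E
```

```text
[624.86413048 -79.57681346] (array([-0.3622, -0.0933,  0.0134]), array([0.005, 0.001, 0.662]))
```

Call:
send_rows(increments="135 -0.362 -0.093 0.013 0.005 0 0.66;135 -0.362 -0.093 0.013 0.005 0 0.66;135 -0.362 -0.093 0.013 0.005 0 0.66;135 -0.362 -0.093 0.013 0.005 0 0.66;135 -0.362 -0.093 0.013 0.005 0 0.66;135 -0.362 -0.093 0.013 0.005 0 0.66;135 -0.362 -0.093 0.013 0.005 0 0.66;135 -0.362 -0.093 0.013 0.005 0 0.66")

```text
time_s: 15.85
tool_pos: [604.2, -46.3, 173.6]
orientation: [-0.001, 0.668, 0.744, -0.002]
ft_force: [0.9, 1.6, 0.6]
grip_width: 40.3
gripper_force: 0.0
```

Call:
send_rows(increments="135 0 0 0 0 0 0;135 0 0 0 0 0 0")

```text
time_s: 16.02
tool_pos: [604.0, -47.4, 172.8]
orientation: [-0.002, 0.67, 0.742, -0.002]
ft_force: [0.4, 0.6, -0.3]
grip_width: 40.2
gripper_force: 0.0
```

```bash
python3 - <<'E'
from h import *
st(); print(d(*F(22.8,157),40,96))
E
```

```text
t 16.02 pos [604.  -47.4 172.8] yaw 95.9 F [ 0.4  0.6 -0.3] w 40.2 gf 0.0
(array([-0.034 ,  0.0183,  0.1327]), array([-0.006,  0.001, -0.002]))
```

Call:
send_rows(increments="135 -0.034 0.018 0.04 -0.005 0 0;135 -0.034 0.018 0.08 -0.005 0 0;135 -0.034 0.018 0.12 -0.005 0 0;135 -0.034 0.018 0.133 -0.005 0 0;135 -0.034 0.018 0.133 -0.005 0 0;135 -0.034 0.018 0.133 -0.005 0 0")

```text
time_s: 16.52
tool_pos: [624.2, -74.8, 41.0]
orientation: [-0.0, 0.668, 0.745, -0.0]
ft_force: [-0.4, 1.6, 1.8]
grip_width: 40.1
gripper_force: 0.0
```

```bash
python3 - <<'E'
from h import *
st(); print(d(*F(22.8,157),10,96))
E
```

```text
t 16.52 pos [624.2 -74.8  41. ] yaw 96.2 F [-0.4  1.6  1.8] w 40.1 gf 0.0
(array([-0.0048,  0.0002,  0.031 ]), array([-0.001, -0.   ,  0.004]))
```

Call:
send_rows(increments="135 -0.004 0 0.012 0 0 0.004;135 -0.004 0 0.024 0 0 0.004;135 -0.004 0 0.03 0 0 0.004;135 -0.004 0 0.03 0 0 0.004;255 -0.004 0 0.03 0 0 0.004;255 -0.004 0 0.03 0 0 0.004;255 -0.004 0 0.03 0 0 0.004;255 -0.004 0 0.03 0 0 0.004")

```text
time_s: 17.18
tool_pos: [626.3, -80.3, 12.6]
orientation: [0.002, 0.67, 0.743, 0.001]
ft_force: [-1.0, 1.0, 4.3]
grip_width: 14.0
gripper_force: 58.7
```

```bash
python3 - <<'E'
from h import *
st(); print(Fi(ctrl.read_state()["tool_pos"]),d(617.5,256.5,150,96))
E
```

```text
t 17.18 pos [626.3 -80.3  12.6] yaw 95.9 F [-1.   1.   4.3] w 14.0 gf 58.708829283714294
[ 24.18310748 156.11283985] (array([ 0.3357,  0.0263, -0.1379]), array([ 0.003,  0.002, -0.002]))
```

Call:
send_rows(increments="255 0 0 -0.01 0 0 0;255 0 0 -0.03 0 0 0;255 0 0 -0.06 0 0 0;255 0.04 0.003 -0.1 0 0 0;255 0.08 0.006 -0.13 0 0 0;255 0.12 0.009 -0.138 0 0 0;255 0.16 0.012 -0.138 0 0 0;255 0.16 0.012 -0.138 0 0 0")

```text
time_s: 17.85
tool_pos: [620.8, 87.2, 152.9]
orientation: [0.001, 0.668, 0.744, 0.003]
ft_force: [-0.6, 0.9, -0.8]
grip_width: 14.2
gripper_force: 58.6
```

```bash
python3 - <<'E'
from h import *
st(); print(d(617.5,256.5,150,96)); offc(cv2.cvtColor(ctrl.camera("top"),cv2.COLOR_RGB2BGR))
s=ctrl.read_state()["tool_pos"]; u=P("scene",s).astype(int); print(u); save("scene","s9",u[0]-40,u[1]-40,u[0]+40,u[1]+30,6)
print(blobs(cv2.imread("pics/s9_full.png"),(15,80,100),(35,255,255),(u[0]-40,u[1]-40,u[0]+40,u[1]+40),5))
E
```

```text
t 17.85 pos [620.8  87.2 152.9] yaw 96.2 F [-0.6  0.9 -0.8] w 14.2 gf 58.625423312187195
(array([0.1687, 0.0151, 0.0032]), array([ 0.006, -0.001,  0.004]))
area 104 ctr [-26.3 129.4] corners [[-18.7, 146.2], [-17.7, 113.0], [-33.9, 112.7], [-34.8, 145.8]]
area 106 ctr [ 24.2 128.9] corners [[30.7, 146.9], [34.8, 112.7], [17.7, 110.9], [13.7, 145.0]]
[321 176]
[(array([[280.46068001, 181.90277863],
       [298.61805916, 178.83392334],
       [299.23830986, 182.5037384 ],
       [281.08093071, 185.57259369]]), 24.53125), (array([[317.67500305, 180.27499771],
       [322.02500153, 171.57500076],
       [328.82500458, 174.97500229],
       [324.4750061 , 183.67499924]]), 46.25)]
```

Call:
send_rows(increments="255 0.169 0.015 0.01 0.006 0 0.004;255 0.169 0.015 0.02 0.006 0 0.004;255 0.169 0.015 0.033 0.006 0 0.004;255 0.169 0.015 0.033 0.006 0 0.004;255 0.169 0.015 0.033 0.006 0 0.004;255 0.169 0.015 0.033 0.006 0 0.004;255 0.169 0.015 0.033 0.006 0 0.004")

```text
time_s: 18.53
tool_pos: [618.7, 249.1, 116.1]
orientation: [-0.001, 0.671, 0.741, -0.002]
ft_force: [0.2, -1.1, -0.2]
grip_width: 13.9
gripper_force: 58.7
```

```bash
python3 - <<'E'
from h import *
st(); print(d(617.5,256.5,77,96)); save("scene","s9",250,140,330,210,8)
s=ctrl.read_state()["tool_pos"]; print((P("scene",s)-[250,140])*8,(P("scene",(617.5,256.5,66))-[250,140])*8)
E
```

```text
t 18.53 pos [618.7 249.1 116.1] yaw 95.7 F [ 0.2 -1.1 -0.2] w 13.9 gf 58.67409110069275
(array([ 0.0076, -0.0002,  0.0391]), array([-0.005,  0.002, -0.005]))
[311.60091858 152.9829026 ] [298.92986336 292.81522437]
```

View pics/s9.png

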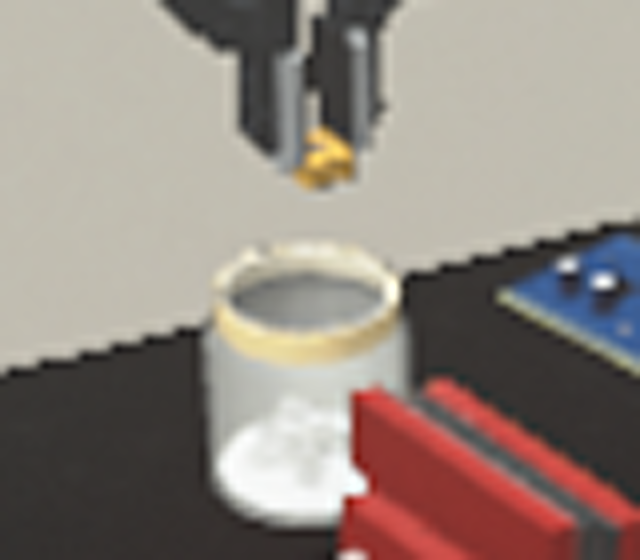

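Call:
send_rows(increments="255 0.009 0 0.01 -0.005 0 -0.005;255 0.009 0 0.025 -0.005 0 -0.005;255 0.009 0 0.039 -0.005 0 -0.005;255 0.009 0 0.039 -0.005 0 -0.005;255 0.009 0 0.039 -0.005 0 -0.005")

```text
time_s: 19.0
tool_pos: [616.7, 257.4, 75.5]
orientation: [0.0, 0.67, 0.743, -0.002]
ft_force: [0.1, 0.8, -0.7]
grip_width: 13.8
gripper_force: 58.7
```

```bash
python3 - <<'E'
from h import *
st(); print(d(617.5,258,77,96))
E
```

```text
t 19.0 pos [616.7 257.4  75.5] yaw 95.9 F [ 0.1  0.8 -0.7] w 13.8 gf 58.682870864868164
(array([ 0.0005,  0.0008, -0.0015]), array([-0.002,  0.003, -0.001]))
```

Call:
send_rows(increments="150 0.0005 0.0005 -0.001 0 0 0;150 0.0005 0.0005 -0.001 0 0 0;150 0.0005 0.0005 -0.001 0 0 0;150 0.0005 0.0005 -0.03 0 0 0;150 0.0005 0.0005 -0.07 0 0 0;150 0.0005 0.0005 -0.075 0 0 0")

```text
time_s: 19.5
tool_pos: [620.4, 261.2, 159.8]
orientation: [0.003, 0.669, 0.743, 0.004]
ft_force: [0.5, 1.0, 0.7]
grip_width: 35.3
gripper_force: 0.0
```

```bash
python3 - <<'E'
from h import *
st(); print(d(*F(23.2,140.5),150,93)); offc(cv2.cvtColor(ctrl.camera("top"),cv2.COLOR_RGB2BGR))
E
```

```text
t 19.5 pos [620.4 261.2 159.8] yaw 96.0 F [0.5 1.  0.7] w 35.3 gf 0.0
(array([-0.3559, -0.0306,  0.0089]), array([ 0.009, -0.002,  0.052]))
area 104 ctr [-26.3 129.4] corners [[-18.7, 146.2], [-17.7, 113.0], [-33.9, 112.7], [-34.8, 145.8]]
area 106 ctr [ 24.2 128.9] corners [[30.7, 146.9], [34.8, 112.7], [17.7, 110.9], [13.7, 145.0]]
```

Call:
send_rows(increments="140 -0.32 -0.0275 0.008 0.006 0 0.052;140 -0.32 -0.0275 0.008 0.006 0 0.052;140 -0.32 -0.0275 0.008 0.006 0 0.052;140 -0.32 -0.0275 0.008 0.006 0 0.052;140 -0.32 -0.0275 0.008 0.006 0 0.052;140 -0.32 -0.0275 0.008 0.006 0 0.052;140 -0.32 -0.0275 0.008 0.006 0 0.052;140 -0.32 -0.0275 0.008 0.006 0 0.052")

```text
time_s: 20.22
tool_pos: [623.6, -66.9, 145.0]
orientation: [-0.0, 0.69, 0.724, -0.003]
ft_force: [-0.3, -0.9, 0.1]
grip_width: 38.9
gripper_force: 0.0
```

Call:
send_rows(increments="140 -0.03 -0.005 0.03 0 0 0;140 -0.036 -0.005 0.07 0 0 0;140 -0.036 -0.005 0.105 0 0 0;140 -0.036 -0.005 0.11 0 0 0;140 -0.036 -0.005 0.11 0 0 0;140 -0.036 -0.005 0.11 0 0 0")

```text
time_s: 20.72
tool_pos: [621.2, -97.3, 36.6]
orientation: [-0.001, 0.688, 0.726, -0.002]
ft_force: [1.2, -0.0, 1.1]
grip_width: 38.3
gripper_force: 0.0
```

```bash
python3 - <<'E'
from h import *
st(); print(Fi(ctrl.read_state()["tool_pos"]),d(*F(23.2,140.5),10,93))
E
```

```text
t 20.72 pos [621.2 -97.3  36.6] yaw 93.0 F [ 1.2 -0.   1.1] w 38.3 gf 0.0
[ 17.32368892 139.73284711] (array([0.0011, 0.0059, 0.0266]), array([-0.003,  0.001,  0.001]))
```

Call:
send_rows(increments="140 0.001 0.0055 0 -0.002 0 0;140 0.001 0.0055 0.013 -0.002 0 0;140 0.001 0.0055 0.024 -0.002 0 0;140 0.001 0.0055 0.026 -0.002 0 0;140 0.001 0.0055 0.026 -0.002 0 0")

```text
time_s: 21.13
tool_pos: [624.6, -96.9, 7.8]
orientation: [-0.001, 0.688, 0.725, -0.002]
ft_force: [-0.5, 0.6, 0.5]
grip_width: 38.4
gripper_force: 0.0
```

```bash
python3 - <<'E'
from h import *
st(); print(Fi(ctrl.read_state()["tool_pos"]),d(*F(23.2,140.5),10,93))
E
```

```text
t 21.13 pos [624.6 -96.9   7.8] yaw 93.0 F [-0.5  0.6  0.5] w 38.4 gf 0.0
[ 20.73891274 139.78282702] (array([ 0.0008,  0.0024, -0.0023]), array([-0.005,  0.001, -0.   ]))
```

Call:
send_rows(increments="140 0.001 0.002 -0.0025 0 0 0;255 0.001 0.002 -0.0025 0 0 0;255 0.001 0.002 -0.0025 0 0 0;255 0.001 0.002 -0.0025 0 0 0;255 0.001 0.002 -0.0025 0 0 0;255 0.001 0.002 -0.0025 0 0 0")

```text
time_s: 21.63
tool_pos: [628.1, -95.8, 12.3]
orientation: [0.0, 0.688, 0.725, -0.001]
ft_force: [-1.3, 0.9, 5.9]
grip_width: 13.9
gripper_force: 58.6
```

Call:
send_rows(increments="255 0 0 -0.01 0 0 0;255 0 0 -0.03 0 0 0;255 0 0 -0.06 0 0 0;255 0 0 -0.1 0 0 0;255 0 0 -0.12 0 0 0;255 0 0 -0.14 0 0 0;255 0 0 -0.14 0 0 0")

```text
time_s: 22.22
tool_pos: [630.0, -95.8, 156.9]
orientation: [0.002, 0.689, 0.725, 0.0]
ft_force: [1.1, -0.1, 0.2]
grip_width: 13.7
gripper_force: 58.6
```

```bash
python3 - <<'E'
from h import *
st(); print(d(617.5,257.5,140,96))
E
```

```text
t 22.22 pos [630.  -95.8 156.9] yaw 93.0 F [ 1.1 -0.1  0.2] w 13.7 gf 58.64318132400513
(array([0.3535, 0.0058, 0.0158]), array([ 0.004,  0.003, -0.053]))
```

Call:
send_rows(increments="255 0.325 0.0053 0.01 0.003 0.002 -0.053;255 0.325 0.0053 0.01 0.003 0.002 -0.053;255 0.325 0.0053 0.01 0.003 0.002 -0.053;255 0.325 0.0053 0.01 0.003 0.002 -0.053;255 0.325 0.0053 0.01 0.003 0.002 -0.053;255 0.325 0.0053 0.01 0.003 0.002 -0.053;255 0.325 0.0053 0.01 0.003 0.002 -0.053;255 0.325 0.0053 0.01 0.003 0.002 -0.053")

```text
time_s: 22.88
tool_pos: [614.9, 232.5, 140.6]
orientation: [-0.003, 0.668, 0.744, -0.002]
ft_force: [0.3, 0.1, 0.2]
grip_width: 14.0
gripper_force: 58.6
```

Call:
send_rows(increments="255 0.0285 0.002 0.01 0 0 0;255 0.0285 0.002 0.03 0 0 0;255 0.0285 0.002 0.04 0 0 0;255 0.0285 0.002 0.04 0 0 0;255 0.0285 0.002 0.04 0 0 0")

```text
time_s: 23.3
tool_pos: [615.0, 255.6, 100.1]
orientation: [-0.002, 0.67, 0.743, -0.003]
ft_force: [0.8, 0.5, 0.0]
grip_width: 14.1
gripper_force: 58.7
```

```bash
python3 - <<'E'
from h import *
st(); print(d(617.5,258,77,96))
u=(250,120,330,200); im=ctrl.camera("scene")[:,:,::-1]
for b,a in blobs(im,(15,60,100),(35,255,255),u,8): print(a,np.round(b.mean(0),1),np.round(b.min(0)),np.round(b.max(0)))
print(P("scene",ctrl.read_state()["tool_pos"]))
E
```

```text
t 23.3 pos [615.  255.6 100.1] yaw 95.9 F [0.8 0.5 0. ] w 14.1 gf 58.656468987464905
(array([0.0021, 0.0029, 0.0231]), array([-0.008,  0.001, -0.002]))
62.84375 [287.9 181.4] [276. 178.] [299. 185.]
41.3125 [288.2 165.1] [283. 160.] [293. 170.]
[286.29298785 163.83541422]
```

Call:
send_rows(increments="255 0.002 0.002 0.01 -0.006 0 0;255 0.002 0.002 0.022 -0.006 0 0;255 0.002 0.002 0.024 -0.006 0 0;255 0.002 0.002 0.024 -0.006 0 0;150 0.002 0.002 0.024 -0.006 0 0;150 0.002 0.002 0.024 -0.006 0 0;150 0.002 0.002 0.024 -0.006 0 0")

```text
time_s: 23.93
tool_pos: [616.8, 260.0, 77.3]
orientation: [-0.0, 0.669, 0.743, 0.001]
ft_force: [-0.2, 0.4, 0.7]
grip_width: 34.8
gripper_force: 0.0
```

Call:
send_rows(increments="150 0 0 -0.03 0 0 0;150 0 0 -0.07 0 0 0;150 0 0 -0.075 0 0 0;150 0 0 -0.075 0 0 0")

```text
time_s: 24.27
tool_pos: [618.4, 261.2, 156.1]
orientation: [0.001, 0.669, 0.743, 0.003]
ft_force: [0.1, 0.5, -0.2]
grip_width: 35.4
gripper_force: 0.0
```

```bash
python3 - <<'E'
from h import *
st(); print(d(*F(26,120),150,90)); offc(cv2.cvtColor(ctrl.camera("top"),cv2.COLOR_RGB2BGR))
u=(250,150,330,200); im=ctrl.camera("scene")[:,:,::-1]
for b,a in blobs(im,(15,60,100),(35,255,255),u,8): print(a,np.round(b.mean(0),1),np.round(b.min(0)),np.round(b.max(0)))
E
```

```text
t 24.27 pos [618.4 261.2 156.1] yaw 96.0 F [ 0.1  0.5 -0.2] w 35.4 gf 0.0
(array([-0.3766, -0.0261,  0.0049]), array([ 0.006, -0.003,  0.105]))
area 105 ctr [-26.3 129.5] corners [[-18.8, 146.3], [-17.6, 113.1], [-33.8, 112.6], [-35.0, 145.8]]
area 52 ctr [ 25.3 120.4] corners [[33.5, 128.5], [33.7, 112.3], [17.1, 112.3], [17.0, 128.4]]
62.8125 [287.9 181.4] [276. 178.] [299. 185.]
```

Call:
send_rows(increments="140 -0.325 -0.023 0.005 0.004 0 0;140 -0.325 -0.023 0.005 0.004 0 0;140 -0.325 -0.023 0.005 0.004 0 0;140 -0.325 -0.023 0.005 0.004 0 0;140 -0.325 -0.023 0.005 0.004 0 0;140 -0.325 -0.023 0.005 0.004 0 0;140 -0.325 -0.023 0.005 0.004 0 0;140 -0.325 -0.023 0.005 0.004 0 0")

```text
time_s: 25.03
tool_pos: [626.7, -69.9, 145.2]
orientation: [-0.002, 0.67, 0.742, -0.002]
ft_force: [0.2, -0.2, -0.3]
grip_width: 38.5
gripper_force: 0.0
```

Call:
send_rows(increments="140 -0.035 -0.002 0.02 0 0 0;140 -0.0505 -0.003 0.05 0 0 0;140 -0.0505 -0.003 0.09 0 0 0;140 -0.0505 -0.003 0.112 0 0 0;140 -0.0505 -0.003 0.112 0 0 0;140 -0.0505 -0.003 0.112 0 0 0;140 -0.0505 -0.003 0.112 0 0 0")

```text
time_s: 25.62
tool_pos: [630.4, -115.8, 35.8]
orientation: [-0.001, 0.669, 0.743, -0.001]
ft_force: [0.7, 0.3, 0.1]
grip_width: 38.6
gripper_force: 0.0
```

```bash
python3 - <<'E'
from h import *
st(); print(Fi(ctrl.read_state()["tool_pos"]),d(*F(25.3,121),10,96))
E
```

```text
t 25.62 pos [ 630.4 -115.8   35.8] yaw 96.1 F [0.7 0.3 0.1] w 38.6 gf 0.0
[ 24.5428885  120.34765875] (array([0.0006, 0.0008, 0.0258]), array([-0.003, -0.001,  0.001]))
```

Call:
send_rows(increments="140 0.0005 0.0005 0.012 0 0 0;140 0.0005 0.0005 0.0245 0 0 0;140 0.0005 0.0005 0.0245 0 0 0;255 0.0005 0.0005 0.0245 0 0 0;255 0.0005 0.0005 0.0245 0 0 0;255 0.0005 0.0005 0.0245 0 0 0;255 0.0005 0.0005 0.0245 0 0 0;255 0.0005 0.0005 0.0245 0 0 0")

```text
time_s: 26.28
tool_pos: [630.2, -115.8, 10.4]
orientation: [-0.001, 0.669, 0.743, -0.001]
ft_force: [-0.7, 0.0, 1.8]
grip_width: 14.2
gripper_force: 58.7
```

Call:
send_rows(increments="255 0 0 -0.01 0 0 0;255 0 0 -0.03 0 0 0;255 0 0 -0.06 0 0 0;255 0 0 -0.1 0 0 0;255 0 0 -0.12 0 0 0;255 0 0 -0.14 0 0 0;255 0 0 -0.14 0 0 0")

```text
time_s: 26.87
tool_pos: [632.9, -115.8, 156.0]
orientation: [0.002, 0.669, 0.743, 0.001]
ft_force: [0.6, -0.3, 1.1]
grip_width: 14.5
gripper_force: 58.6
```

```bash
python3 - <<'E'
from h import *
st(); print(d(617.5,256.5,100,96))
E
```

```text
t 26.87 pos [ 632.9 -115.8  156. ] yaw 96.0 F [ 0.6 -0.3  1.1] w 14.5 gf 58.64169716835022
(array([0.372 , 0.0235, 0.0555]), array([0.003, 0.002, 0.   ]))
```

Call:
send_rows(increments="255 0.325 0.0205 0.01 0.002 0.002 0;255 0.325 0.0205 0.01 0.002 0.002 0;255 0.325 0.0205 0.01 0.002 0.002 0;255 0.325 0.0205 0.01 0.002 0.002 0;255 0.325 0.0205 0.01 0.002 0.002 0;255 0.325 0.0205 0.01 0.002 0.002 0;255 0.325 0.0205 0.01 0.002 0.002 0;255 0.325 0.0205 0.01 0.002 0.002 0")

```text
time_s: 27.53
tool_pos: [615.7, 213.1, 140.4]
orientation: [-0.003, 0.668, 0.744, -0.001]
ft_force: [-0.3, 0.3, -0.3]
grip_width: 14.6
gripper_force: 58.6
```

Call:
send_rows(increments="255 0.03 0.003 0.01 0 0 0;255 0.047 0.003 0.03 0 0 0;255 0.047 0.003 0.045 0 0 0;255 0.047 0.003 0.045 0 0 0;255 0.047 0.003 0.045 0 0 0")

```text
time_s: 27.95
tool_pos: [614.3, 255.1, 94.4]
orientation: [-0.003, 0.669, 0.743, -0.003]
ft_force: [0.3, -0.9, 0.9]
grip_width: 14.3
gripper_force: 58.7
```

```bash
cat >> h.py <<'E'
def jarcheck(t=(617.5,257,77,96)):
    st(); print(d(*t)); im=ctrl.camera("scene")[:,:,::-1]
    for b,a in blobs(im,(15,60,100),(35,255,255),(250,120,330,200),8): print(a,np.round(b.mean(0),1),np.round(b.min(0)),np.round(b.max(0)))
    print(P("scene",ctrl.read_state()["tool_pos"]))
E
python3 -c "
from h import *
jarcheck()"
```

```text
t 27.95 pos [614.3 255.1  94.4] yaw 96.0 F [ 0.3 -0.9  0.9] w 14.3 gf 58.66537034511566
(array([0.0015, 0.0035, 0.0173]), array([-0.008, -0.001, -0.001]))
59.6875 [284.1 175.2] [273. 172.] [295. 178.]
37.5 [287.9 166.2] [284. 161.] [292. 171.]
[286.35790237 166.1595331 ]
```

```bash
python3 -c "
from h import *
D=W('scene',(284.1,175.2),62)-W('scene',(287.9,181.4),62); print(D)
import glob
jarcheck((617.5+D[0],257+D[1],77,96))"
```

```text
[ 3.70166932 30.61192904  0.        ]
t 28.0 pos [615.2 254.9  95.5] yaw 95.9 F [-0.1 -0.  -0.1] w 14.6 gf 58.66527199745178
(array([0.0318, 0.0095, 0.0185]), array([-0.006, -0.002, -0.002]))
59.78125 [284.1 175.2] [273. 172.] [295. 178.]
37.6875 [288.2 165.7] [284. 161.] [292. 170.]
[286.5031196  165.86715063]
```

Call:
send_rows(increments="255 0.0318 0.0095 -0.015 -0.004 -0.002 0;255 0.0318 0.0095 -0.015 -0.004 -0.002 0;255 0.0318 0.0095 -0.005 -0.004 -0.002 0;255 0.0318 0.0095 0 -0.004 -0.002 0;255 0.0318 0.0095 0 -0.004 -0.002 0")

```text
time_s: 28.47
tool_pos: [620.5, 287.0, 93.6]
orientation: [-0.001, 0.67, 0.743, -0.002]
ft_force: [-0.4, -1.0, -1.1]
grip_width: 14.6
gripper_force: 58.7
```

```bash
python3 -c "
from h import *
jarcheck((621.2,287.6,77,96)); save('scene','s10',245,120,325,190,8); print(P('scene',(621.2,287.6,66)))"
```

```text
t 28.47 pos [620.5 287.   93.6] yaw 95.9 F [-0.4 -1.  -1.1] w 14.6 gf 58.725929260253906
(array([0.0006, 0.0008, 0.0166]), array([-0.004,  0.001, -0.002]))
59.65625 [284.1 175.2] [273. 172.] [295. 178.]
33.46875 [284.8 159.8] [281. 155.] [288. 164.]
[282.96807183 160.29707027]
[283.52985981 170.46767839]
```

View pics/s10.png

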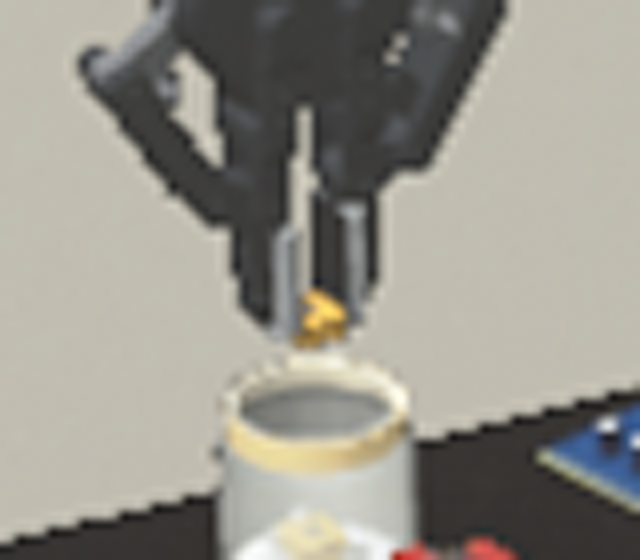

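Call:
send_rows(increments="255 0.0006 0.0008 0.01 -0.003 0 0;255 0.0006 0.0008 0.017 -0.003 0 0;255 0.0006 0.0008 0.017 -0.003 0 0;255 0.0006 0.0008 0.017 -0.003 0 0;150 0.0006 0.0008 0.017 -0.003 0 0;150 0.0006 0.0008 0.017 -0.003 0 0;150 0.0006 0.0008 0.017 -0.003 0 0")

```text
time_s: 29.15
tool_pos: [621.6, 290.2, 78.7]
orientation: [0.0, 0.669, 0.743, 0.001]
ft_force: [-0.0, -0.3, 0.4]
grip_width: 35.5
gripper_force: 0.0
```

Call:
send_rows(increments="150 0 0 -0.03 0 0 0;150 0 0 -0.07 0 0 0;150 0 0 -0.075 0 0 0;150 0 0 -0.075 0 0 0")

```text
time_s: 29.48
tool_pos: [623.0, 291.4, 157.7]
orientation: [0.001, 0.669, 0.743, 0.004]
ft_force: [0.7, -0.2, 0.8]
grip_width: 35.3
gripper_force: 0.0
```

```bash
python3 - <<'E'
from h import *
jarcheck((*F(-26.8,140.7),150,94)); offc(cv2.cvtColor(ctrl.camera("top"),cv2.COLOR_RGB2BGR))
E
```

```text
t 29.48 pos [623.  291.4 157.7] yaw 96.0 F [ 0.7 -0.2  0.8] w 35.3 gf 0.0
(array([-0.3854, -0.0867,  0.0059]), array([ 0.007, -0.003,  0.035]))
59.34375 [284.1 175.2] [273. 172.] [295. 178.]
[282.05425501 136.0199553 ]
area 105 ctr [-26.2 129.4] corners [[-18.6, 146.1], [-17.8, 113.0], [-33.9, 112.7], [-34.7, 145.8]]
```

Call:
send_rows(increments="140 -0.308 -0.0693 0.005 0.005 -0.002 0;140 -0.308 -0.0693 0.005 0.005 -0.002 0;140 -0.308 -0.0693 0.005 0.005 -0.002 0;140 -0.308 -0.0693 0.005 0.005 -0.002 0;140 -0.308 -0.0693 0.005 0.005 -0.002 0;140 -0.308 -0.0693 0.005 0.005 -0.002 0;140 -0.308 -0.0693 0.005 0.005 -0.002 0;140 -0.308 -0.0693 0.005 0.005 -0.002 0")

```text
time_s: 30.25
tool_pos: [583.1, -29.6, 146.5]
orientation: [-0.001, 0.671, 0.742, -0.004]
ft_force: [-0.2, -0.3, -0.3]
grip_width: 39.0
gripper_force: 0.0
```

Call:
send_rows(increments="140 -0.038 -0.009 0.01 0 0 0;140 -0.0774 -0.0174 0.03 0 0 0;140 -0.0774 -0.0174 0.07 0 0 0;140 -0.0774 -0.0174 0.11 0 0 0;140 -0.0774 -0.0174 0.112 0 0 0;140 -0.0774 -0.0174 0.112 0 0 0;140 -0.0774 -0.0174 0.112 0 0 0")

```text
time_s: 30.83
tool_pos: [575.8, -101.7, 37.4]
orientation: [-0.001, 0.669, 0.744, -0.002]
ft_force: [1.2, 0.4, 0.2]
grip_width: 38.7
gripper_force: 0.0
```

```bash
python3 - <<'E'
from h import *
st(); print(Fi(ctrl.read_state()["tool_pos"]),d(*F(-26.8,140.7),10,95))
im=ctrl.camera("top")[:,:,::-1]; cv2.imwrite("pics/t11.png",im); t0=cv2.imread("pics/top0.png")
r=cv2.matchTemplate(np.ascontiguousarray(im[170:250,140:240]),t0[193:218,176:204],cv2.TM_CCOEFF_NORMED); print(cv2.minMaxLoc(r))
E
```

```text
t 30.83 pos [ 575.8 -101.7   37.4] yaw 96.1 F [1.2 0.4 0.2] w 38.7 gf 0.0
[-28.34871784 140.12989287] (array([0.0006, 0.0016, 0.0274]), array([-0.003,  0.001,  0.019]))
(-0.6638327836990356, 0.9403232336044312, (2, 43), (21, 21))
```

Call:
send_rows(increments="140 0.0005 0.001 0.012 -0.002 0 0;140 0.0005 0.001 0.0255 -0.002 0 0;140 0.0005 0.001 0.0255 -0.002 0 0;255 0.0005 0.001 0.0255 -0.002 0 0;255 0.0005 0.001 0.0255 -0.002 0 0;255 0.0005 0.001 0.0255 -0.002 0 0;255 0.0005 0.001 0.0255 -0.002 0 0;255 0.0005 0.001 0.0255 -0.002 0 0")

```text
time_s: 31.55
tool_pos: [576.2, -102.1, 11.0]
orientation: [0.0, 0.669, 0.743, -0.001]
ft_force: [0.3, 0.1, 0.3]
grip_width: 14.5
gripper_force: 58.7
```

Call:
send_rows(increments="255 0 0 -0.01 0 0 0;255 0 0 -0.03 0 0 0;255 0 0 -0.06 0 0 0;255 0 0 -0.1 0 0 0;255 0 0 -0.12 0 0 0;255 0 0 -0.14 0 0 0;255 0 0 -0.14 0 0 0")

```text
time_s: 32.13
tool_pos: [578.5, -101.9, 156.2]
orientation: [0.003, 0.669, 0.743, 0.001]
ft_force: [1.5, -0.9, 0.1]
grip_width: 14.5
gripper_force: 58.7
```

```bash
python3 - <<'E'
from h import *
st(); print(d(621.2,288.5,95,96))
E
```

```text
t 32.13 pos [ 578.5 -101.9  156.2] yaw 96.0 F [ 1.5 -0.9  0.1] w 14.5 gf 58.65127623081207
(array([0.384 , 0.0831, 0.0602]), array([0.005, 0.004, 0.   ]))
```

Call:
send_rows(increments="255 0.311 0.0673 0.01 0.003 0.003 0;255 0.311 0.0673 0.01 0.003 0.003 0;255 0.311 0.0673 0.01 0.003 0.003 0;255 0.311 0.0673 0.01 0.003 0.003 0;255 0.311 0.0673 0.01 0.003 0.003 0;255 0.311 0.0673 0.01 0.003 0.003 0;255 0.311 0.0673 0.01 0.003 0.003 0;255 0.311 0.0673 0.01 0.003 0.003 0")

```text
time_s: 32.8
tool_pos: [609.4, 219.6, 140.2]
orientation: [-0.003, 0.668, 0.744, -0.001]
ft_force: [0.0, 0.3, -0.6]
grip_width: 14.4
gripper_force: 58.7
```

Call:
send_rows(increments="255 0.037 0.009 0.005 0 0 0;255 0.073 0.018 0.02 0 0 0;255 0.073 0.018 0.045 0 0 0;255 0.073 0.018 0.045 0 0 0;255 0.073 0.018 0.045 0 0 0;255 0.073 0.018 0.045 0 0 0")

```text
time_s: 33.3
tool_pos: [621.2, 288.0, 96.1]
orientation: [-0.002, 0.67, 0.743, -0.001]
ft_force: [-0.9, -0.0, 0.2]
grip_width: 14.3
gripper_force: 58.7
```

```bash
python3 - <<'E'
from h import *
jarcheck((621.2,288.5,78,96))
E
```

```text
t 33.3 pos [621.2 288.   96.1] yaw 95.9 F [-0.9 -0.   0.2] w 14.3 gf 58.712228536605835
(array([0.0005, 0.0002, 0.0181]), array([-0.004, -0.001, -0.001]))
59.65625 [284.2 175.2] [273. 172.] [295. 178.]
36.4375 [284.9 159.4] [281. 155.] [289. 164.]
[283.17068684 159.14231084]
```

Call:
send_rows(increments="255 0.0005 0 0.01 -0.003 0 0;255 0.0005 0 0.018 -0.003 0 0;255 0.0005 0 0.018 -0.003 0 0;255 0.0005 0 0.018 -0.003 0 0;150 0.0005 0 0.018 -0.003 0 0;150 0.0005 0 0.018 -0.003 0 0;150 0.0005 0 0.018 -0.003 0 0")

```text
time_s: 33.93
tool_pos: [620.5, 289.7, 77.6]
orientation: [-0.001, 0.669, 0.743, 0.0]
ft_force: [-0.6, 0.1, -0.3]
grip_width: 35.3
gripper_force: 0.0
```

Call:
send_rows(increments="150 0 0 -0.03 0 0 0;150 0 0 -0.07 0 0 0;150 0 0 -0.075 0 0 0;150 0 0 -0.075 0 0 0")

```text
time_s: 34.27
tool_pos: [622.2, 290.8, 156.5]
orientation: [-0.0, 0.669, 0.743, 0.003]
ft_force: [-0.0, -0.2, -0.6]
grip_width: 35.0
gripper_force: 0.0
```

```bash
python3 - <<'E'
from h import *
jarcheck((*F(-25.8,121),150,96)); offc(cv2.cvtColor(ctrl.camera("top"),cv2.COLOR_RGB2BGR))
E
```

```text
t 34.27 pos [622.2 290.8 156.5] yaw 96.0 F [-0.  -0.2 -0.6] w 35.0 gf 0.0
(array([-0.4047, -0.0848,  0.0045]), array([ 0.004, -0.004,  0.   ]))
61.0625 [284.2 175.4] [273. 172.] [295. 179.]
[281.83435083 136.62704323]
area 50 ctr [-25.9 120.6] corners [[-18.0, 128.5], [-18.3, 112.3], [-33.8, 112.7], [-33.6, 128.8]]
```

Call:
send_rows(increments="140 -0.316 -0.0662 0.005 0.003 -0.003 0;140 -0.316 -0.0662 0.005 0.003 -0.003 0;140 -0.316 -0.0662 0.005 0.003 -0.003 0;140 -0.316 -0.0662 0.005 0.003 -0.003 0;140 -0.316 -0.0662 0.005 0.003 -0.003 0;140 -0.316 -0.0662 0.005 0.003 -0.003 0;140 -0.316 -0.0662 0.005 0.003 -0.003 0;140 -0.316 -0.0662 0.005 0.003 -0.003 0")

```text
time_s: 35.03
tool_pos: [586.3, -36.2, 145.4]
orientation: [-0.002, 0.67, 0.742, -0.003]
ft_force: [0.8, -0.8, 0.7]
grip_width: 38.6
gripper_force: 0.0
```

Call:
send_rows(increments="140 -0.038 -0.008 0.01 0 0 0;140 -0.075 -0.016 0.025 0 0 0;140 -0.0887 -0.0186 0.06 0 0 0;140 -0.0887 -0.0186 0.1 0 0 0;140 -0.0887 -0.0186 0.112 0 0 0;140 -0.0887 -0.0186 0.112 0 0 0;140 -0.0887 -0.0186 0.112 0 0 0")

```text
time_s: 35.62
tool_pos: [578.0, -120.7, 35.1]
orientation: [-0.002, 0.668, 0.744, -0.002]
ft_force: [0.2, -0.8, 0.2]
grip_width: 38.6
gripper_force: 0.0
```

```bash
python3 - <<'E'
from h import *
st(); print(Fi(ctrl.read_state()["tool_pos"]),d(*F(-25.8,121),10,96))
E
```

```text
t 35.62 pos [ 578.  -120.7   35.1] yaw 96.1 F [ 0.2 -0.8  0.2] w 38.6 gf 0.0
[-28.12456705 120.98260913] (array([0.    , 0.0025, 0.0251]), array([-0.006, -0.   ,  0.002]))
```

Call:
send_rows(increments="140 0 0.002 0.012 -0.004 0 0;140 0 0.002 0.0235 -0.004 0 0;140 0 0.002 0.0235 -0.004 0 0;255 0 0.002 0.0235 -0.004 0 0;255 0 0.002 0.0235 -0.004 0 0;255 0 0.002 0.0235 -0.004 0 0;255 0 0.002 0.0235 -0.004 0 0;255 0 0.002 0.0235 -0.004 0 0")

```text
time_s: 36.28
tool_pos: [580.4, -121.9, 12.3]
orientation: [0.001, 0.669, 0.743, -0.001]
ft_force: [-1.5, 1.1, 5.1]
grip_width: 14.3
gripper_force: 59.2
```

Call:
send_rows(increments="255 0 0 -0.01 0 0 0;255 0 0 -0.03 0 0 0;255 0 0 -0.06 0 0 0;255 0 0 -0.1 0 0 0;255 0 0 -0.12 0 0 0;255 0 0 -0.14 0 0 0;255 0 0 -0.14 0 0 0")

```text
time_s: 36.87
tool_pos: [582.3, -122.0, 156.8]
orientation: [0.003, 0.669, 0.743, 0.001]
ft_force: [0.8, -0.4, 0.6]
grip_width: 14.0
gripper_force: 58.6
```

```bash
python3 - <<'E'
from h import *
st(); print(d(621.2,288.5,95,96))
E
```

```text
t 36.87 pos [ 582.3 -122.   156.8] yaw 96.0 F [ 0.8 -0.4  0.6] w 14.0 gf 58.64903748035431
(array([0.4044, 0.0814, 0.0607]), array([0.005, 0.004, 0.   ]))
```

Call:
send_rows(increments="255 0.316 0.0636 0.01 0.003 0.003 0;255 0.316 0.0636 0.01 0.003 0.003 0;255 0.316 0.0636 0.01 0.003 0.003 0;255 0.316 0.0636 0.01 0.003 0.003 0;255 0.316 0.0636 0.01 0.003 0.003 0;255 0.316 0.0636 0.01 0.003 0.003 0;255 0.316 0.0636 0.01 0.003 0.003 0;255 0.316 0.0636 0.01 0.003 0.003 0")

```text
time_s: 37.53
tool_pos: [609.2, 203.2, 140.9]
orientation: [-0.003, 0.668, 0.744, -0.001]
ft_force: [0.0, -0.7, -0.4]
grip_width: 14.1
gripper_force: 58.7
```

Call:
send_rows(increments="255 0.037 0.008 0.005 0 0 0;255 0.074 0.016 0.01 0 0 0;255 0.0884 0.0195 0.025 0 0 0;255 0.0884 0.0195 0.045 0 0 0;255 0.0884 0.0195 0.045 0 0 0;255 0.0884 0.0195 0.045 0 0 0;255 0.0884 0.0195 0.045 0 0 0")

```text
time_s: 38.12
tool_pos: [620.7, 288.1, 96.9]
orientation: [-0.002, 0.67, 0.743, -0.001]
ft_force: [-0.3, -1.1, -0.2]
grip_width: 14.1
gripper_force: 58.7
```

```bash
python3 - <<'E'
from h import *
jarcheck((621.2,288.5,78,96))
E
```

```text
t 38.12 pos [620.7 288.1  96.9] yaw 95.9 F [-0.3 -1.1 -0.2] w 14.1 gf 58.68171215057373
(array([0.0003, 0.0006, 0.0189]), array([-0.004, -0.001, -0.001]))
61.1875 [284.1 175.4] [273. 172.] [295. 179.]
31.75 [284.2 159.2] [280. 154.] [288. 164.]
[282.88781874 158.88587342]
```

Call:
send_rows(increments="255 0.0003 0.0005 0.01 -0.003 0 0;255 0.0003 0.0005 0.019 -0.003 0 0;255 0.0003 0.0005 0.019 -0.003 0 0;255 0.0003 0.0005 0.019 -0.003 0 0;150 0.0003 0.0005 0.019 -0.003 0 0;150 0.0003 0.0005 0.019 -0.003 0 0;150 0.0003 0.0005 0.019 -0.003 0 0")

```text
time_s: 38.75
tool_pos: [620.7, 289.7, 77.5]
orientation: [-0.001, 0.669, 0.743, 0.0]
ft_force: [-0.1, -0.3, -0.5]
grip_width: 35.1
gripper_force: 0.0
```

Call:
send_rows(increments="150 0 0 -0.03 0 0 0;150 0 0 -0.07 0 0 0;105 0 0 -0.095 0 0 0;105 0 0 -0.095 0 0 0")

```text
time_s: 39.08
tool_pos: [623.0, 291.4, 179.3]
orientation: [0.001, 0.669, 0.743, 0.005]
ft_force: [-0.1, 0.5, 1.2]
grip_width: 50.2
gripper_force: 0.0
```

```bash
python3 - <<'E'
from h import *
jarcheck((455,-26,170,96)); im=cv2.cvtColor(ctrl.camera("top"),cv2.COLOR_RGB2BGR); offc(im)
for b,a in blobs(im,(8,150,150),(25,255,255),(280,230,380,340)): print("stopper",a,np.round(np.mean([W("top",p,18) for p in b],0),1))
s=cv2.cvtColor(ctrl.camera("scene"),cv2.COLOR_RGB2BGR)
for b,a in blobs(s,(8,150,100),(25,255,255),(230,250,320,320)): print("stopper scene",a,b.mean(0))
print(P("scene",(456.3,-26.5,18)))
for b,a in blobs(s,(15,30,100),(35,255,255),(255,170,320,230),3): print("injar",a,np.round(b.mean(0),1))
E
```

```text
t 39.08 pos [623.  291.4 179.3] yaw 96.0 F [-0.1  0.5  1.2] w 50.2 gf 0.0
(array([-0.2981, -0.2004,  0.0063]), array([ 0.008, -0.005,  0.   ]))
67.28125 [284.1 175.4] [273. 172.] [295. 179.]
[281.65034118 127.53170579]
stopper 549.1875 [456.3 -26.5  18. ]
stopper scene 521.21875 [272.45000458 286.40000153]
[271.5962711 286.1972468]
injar 4.78125 [288.5 214.6]
injar 3.78125 [315.5 178.7]
injar 208.71875 [283.5 181.4]
```

Call:
send_rows(increments="105 -0.268 -0.18 0.003 0.005 -0.004 0;105 -0.268 -0.18 0.003 0.005 -0.004 0;105 -0.268 -0.18 0.003 0.005 -0.004 0;105 -0.268 -0.18 0.003 0.005 -0.004 0;105 -0.268 -0.18 0.003 0.005 -0.004 0;105 -0.268 -0.18 0.003 0.005 -0.004 0;105 -0.268 -0.18 0.003 0.005 -0.004 0;105 -0.268 -0.18 0.003 0.005 -0.004 0")

```text
time_s: 39.9
tool_pos: [467.0, 0.7, 167.4]
orientation: [-0.002, 0.67, 0.742, -0.004]
ft_force: [0.5, -1.0, -0.6]
grip_width: 50.2
gripper_force: 0.0
```

Call:
send_rows(increments="105 -0.03 -0.02 0.02 0 0 0;105 -0.03 -0.02 0.06 0 0 0;105 -0.03 -0.02 0.1 0 0 0;105 -0.03 -0.02 0.11 0 0 0;105 -0.03 -0.02 0.11 0 0 0;105 -0.03 -0.02 0.11 0 0 0")

```text
time_s: 40.4
tool_pos: [452.3, -27.6, 59.4]
orientation: [-0.002, 0.669, 0.744, -0.003]
ft_force: [0.6, 0.2, -0.3]
grip_width: 50.2
gripper_force: 0.0
```

```bash
python3 - <<'E'
from h import *
st(); print(d(456.3,-26.5,21.5,96))
E
```

```text
t 40.4 pos [452.3 -27.6  59.4] yaw 96.1 F [ 0.6  0.2 -0.3] w 50.2 gf 0.0
(array([0.0007, 0.0044, 0.0378]), array([-0.007,  0.001,  0.001]))
```

Call:
send_rows(increments="105 0.0007 0.004 0.015 -0.005 0 0;105 0.0007 0.004 0.03 -0.005 0 0;105 0.0007 0.004 0.035 -0.005 0 0;105 0.0007 0.004 0.035 -0.005 0 0;105 0.0007 0.004 0.035 -0.005 0 0")

```text
time_s: 40.82
tool_pos: [456.9, -27.0, 25.3]
orientation: [0.001, 0.669, 0.743, -0.001]
ft_force: [0.8, 0.5, 0.7]
grip_width: 50.2
gripper_force: 0.0
```

```bash
python3 - <<'E'
from h import *
st(); print(d(456.3,-26.5,21.5,96))
E
```

```text
t 40.82 pos [456.9 -27.   25.3] yaw 96.0 F [0.8 0.5 0.7] w 50.2 gf 0.0
(array([ 0.0005, -0.0006,  0.0038]), array([0.   , 0.002, 0.001]))
```

Call:
send_rows(increments="105 0.0005 -0.0005 0.0025 0 0.001 0;180 0.0005 -0.0005 0.0025 0 0.001 0;255 0.0005 -0.0005 0.0025 0 0.001 0;255 0.0005 -0.0005 0.0025 0 0.001 0;255 0.0005 -0.0005 0.0025 0 0.001 0;255 0.0005 -0.0005 0.0025 0 0.001 0;255 0.0005 -0.0005 0.0025 0 0.001 0")

```text
time_s: 41.4
tool_pos: [455.9, -26.9, 22.1]
orientation: [0.001, 0.669, 0.743, -0.001]
ft_force: [-2.1, 0.3, 4.4]
grip_width: 16.5
gripper_force: 58.4
```

```bash
python3 - <<'E'
from h import *
st(); print(d(456.3,-26.5,21.5,96))
E
```

```text
t 41.4 pos [455.9 -26.9  22.1] yaw 96.0 F [-2.1  0.3  4.4] w 16.5 gf 58.44436526298523
(array([0.0003, 0.0004, 0.0006]), array([-0.   ,  0.002,  0.   ]))
```

Call:
send_rows(increments="255 0 0 -0.01 0 0 0;255 0 0 -0.04 0 0 0;255 0 0 -0.08 0 0 0;255 0 0 -0.12 0 0 0;255 0 0 -0.145 0 0 0;255 0 0 -0.145 0 0 0;255 0 0 -0.145 0 0 0")

```text
time_s: 41.98
tool_pos: [456.5, -26.6, 168.5]
orientation: [0.002, 0.669, 0.743, -0.0]
ft_force: [0.1, 0.1, -1.7]
grip_width: 16.4
gripper_force: 58.8
```

```bash
python3 - <<'E'
from h import *
st(); print(d(621,288,115,96))
im=cv2.cvtColor(ctrl.camera("top"),cv2.COLOR_RGB2BGR); t0=cv2.imread("pics/top0.png")
r=cv2.matchTemplate(np.ascontiguousarray(im[170:250,140:240]),t0[193:218,176:204],cv2.TM_CCOEFF_NORMED); m=cv2.minMaxLoc(r); print(m[1],m[3][0]+140-176,m[3][1]+170-193)
p,q=m[3]; print("sub", [ (r[q,p-1]-r[q,p+1])/(2*(r[q,p-1]-2*r[q,p]+r[q,p+1])), (r[q-1,p]-r[q+1,p])/(2*(r[q-1,p]-2*r[q,p]+r[q+1,p]))])
E
```

```text
t 41.98 pos [456.5 -26.6 168.5] yaw 96.0 F [ 0.1  0.1 -1.7] w 16.4 gf 58.812772035598755
(array([0.2958, 0.1964, 0.0532]), array([0.002, 0.003, 0.   ]))
0.9232141971588135 -15 -2
sub [np.float32(-0.23748894), np.float32(-0.2243691)]
```

Call:
send_rows(increments="255 0.268 0.178 0.005 0.002 0.003 0;255 0.268 0.178 0.005 0.002 0.003 0;255 0.268 0.178 0.005 0.002 0.003 0;255 0.268 0.178 0.005 0.002 0.003 0;255 0.268 0.178 0.005 0.002 0.003 0;255 0.268 0.178 0.005 0.002 0.003 0;255 0.268 0.178 0.005 0.002 0.003 0;255 0.268 0.178 0.005 0.002 0.003 0")

```text
time_s: 42.7
tool_pos: [604.0, 261.9, 158.6]
orientation: [-0.003, 0.668, 0.744, -0.002]
ft_force: [-0.0, -0.5, 0.2]
grip_width: 16.5
gripper_force: 58.9
```

Call:
send_rows(increments="255 0.028 0.0185 0.01 0 0 0;255 0.028 0.0185 0.03 0 0 0;255 0.028 0.0185 0.045 0 0 0;255 0.028 0.0185 0.045 0 0 0;255 0.028 0.0185 0.045 0 0 0;255 0.028 0.0185 0.045 0 0 0")

```text
time_s: 43.2
tool_pos: [620.1, 287.0, 116.4]
orientation: [-0.001, 0.67, 0.743, -0.001]
ft_force: [0.0, -0.1, -0.3]
grip_width: 16.6
gripper_force: 58.9
```

```bash
python3 - <<'E'
from h import *
st(); print(d(621,288.3,92,96))
im=cv2.cvtColor(ctrl.camera("scene"),cv2.COLOR_RGB2BGR); p=ctrl.read_state()["tool_pos"]
for b,a in blobs(im,(8,60,100),(35,255,255),(245,120,330,200),8): print(a,np.round(b.mean(0),1),np.round(b.min(0)),np.round(b.max(0)))
print("pred flange",P("scene",p-[0,0,6.5]),"plug bottom",P("scene",p-[0,0,22]))
E
```

```text
t 43.2 pos [620.1 287.  116.4] yaw 95.9 F [ 0.  -0.1 -0.3] w 16.6 gf 58.913835883140564
(array([0.0011, 0.0011, 0.0244]), array([-0.003, -0.001, -0.001]))
67.71875 [284.1 175.4] [273. 172.] [295. 179.]
233.71875 [282.4 153.8] [269. 141.] [296. 167.]
pred flange [282.61330231 154.12967315] plug bottom [282.84748286 159.95063173]
```

Call:
send_rows(increments="255 0 0.003 0.01 -0.002 0 0;255 0 0.003 0.02 -0.002 0 0;255 0 0.003 0.0225 -0.002 0 0;255 0 0.003 0.0225 -0.002 0 0;255 0 0.003 0.0225 -0.002 0 0")

```text
time_s: 43.67
tool_pos: [622.5, 288.7, 93.1]
orientation: [-0.001, 0.669, 0.743, -0.0]
ft_force: [-0.5, -0.2, 0.2]
grip_width: 16.8
gripper_force: 58.9
```

```bash
python3 - <<'E'
from h import *
st(); print(d(623,287.2,80,96))
im=cv2.cvtColor(ctrl.camera("scene"),cv2.COLOR_RGB2BGR); p=ctrl.read_state()["tool_pos"]
m=cv2.inRange(cv2.cvtColor(im,cv2.COLOR_BGR2HSV),(5,120,100),(25,255,255))[130:200,245:330]; ys,xs=np.nonzero(m); print("orange",xs.min()+245,xs.max()+245,ys.min()+130,ys.max()+130)
for r in range(158,182,2): 
    row=im[r,262:306].astype(int); print(r,"".join("O" if (p[2]-p[0]>110) else "y" if (p[2]-p[0]>35) else "w" if p.sum()>450 else "g" if p.sum()>250 else "." for p in row))
E
```

```text
t 43.67 pos [622.5 288.7  93.1] yaw 96.0 F [-0.5 -0.2  0.2] w 16.8 gf 58.913546204566956
(array([-0.0015,  0.0003,  0.0131]), array([-0.002, -0.002,  0.   ]))
orange 273 303 153 188
158 wwwwwwwwwwwwwy...ggggOOOOy.ggyyywwwwwwwwwwww
160 wwwwwwwwwwwyOOOOgggggOOOOyOOOOOOOwwwwwwwwwww
162 wwwwwwwwwwyOOOOOOOyyyOOOOOOOOOOOOgwwwwwwwwww
164 wwwwwwwwwwwyOOOOOOOOOOOOOOOOOOOOywwwwwwwwwww
166 wwwwwwwwwwwwyOOOOOOOOOOOOOOOOOywwwwwwwwwwwww
168 wwwwwwwwwwwwwwwyOOOOOOOOOOOywwwwwwwwwwwwwwww
170 wwwwwwwwwwwwwgggggyyyyyyyygggggwwwwwwwwwwwww
172 wwwwwwwwwwwwywggggggggggwwwgwwwwyywwwwwwwwww
174 wwwwwwwwwwwyyyyywwwwwyyywwwwwyyyyggwwwg.....
176 wwwwwwwwwggwyyyyyyyyyyyyyyyyyyywwwg.........
178 wwwwwwwwwwwwwwwwyyyyyyyyyyywwwwwwwg.........
180 wwwwwwwwwwwwwwwwwwwywwwyyywwwwwwwwg.........
```

Call:
send_rows(increments="255 -0.001 0 0.003 0 0 0;255 -0.001 0 0.005 0 0 0;255 -0.001 0 0.007 0 0 0;255 -0.001 0 0.009 0 0 0;255 -0.001 0 0.009 0 0 0")

```text
time_s: 44.13
tool_pos: [622.6, 287.6, 83.9]
orientation: [-0.001, 0.669, 0.743, -0.0]
ft_force: [-0.3, 1.4, -0.8]
grip_width: 16.6
gripper_force: 58.9
```

```bash
python3 - <<'E'
from h import *
st(); print(d(623,287.2,75,96))
E
```

```text
t 44.13 pos [622.6 287.6  83.9] yaw 96.0 F [-0.3  1.4 -0.8] w 16.6 gf 58.9133495092392
(array([-0.0005,  0.0003,  0.0089]), array([-0.002, -0.001,  0.   ]))
```

Plug bottom is 4 mm inside the mouth with no force; continue down.

Call:
send_rows(increments="255 0 0 0.002 0 0 0;255 0 0 0.004 0 0 0;255 0 0 0.006 0 0 0;255 0 0 0.008 0 0 0;255 0 0 0.009 0 0 0;255 0 0 0.009 0 0 0")

```text
time_s: 44.63
tool_pos: [622.8, 287.8, 75.3]
orientation: [-0.001, 0.669, 0.743, 0.0]
ft_force: [-0.5, -0.2, -0.0]
grip_width: 16.5
gripper_force: 58.9
```

```bash
python3 - <<'E'
from h import *
st()
E
```

```text
t 44.63 pos [622.8 287.8  75.3] yaw 96.0 F [-0.5 -0.2 -0. ] w 16.5 gf 58.93196225166321
```

Call:
send_rows(increments="255 0 0 0.002 0 0 0;255 0 0 0.004 0 0 0;255 0 0 0.005 0 0 0;255 0 0 0.005 0 0 0")

```text
time_s: 44.97
tool_pos: [623.5, 288.4, 74.8]
orientation: [-0.0, 0.669, 0.743, 0.001]
ft_force: [-10.2, -7.6, 29.4]
grip_width: 16.4
gripper_force: 62.1
```

```bash
python3 - <<'E'
from h import *
st()
E
```

```text
t 44.97 pos [623.5 288.4  74.8] yaw 96.0 F [-10.2  -7.6  29.4] w 16.4 gf 62.08099365234375
```

Call:
send_rows(increments="255 0 0 -0.003 0 0 0;255 0 0 -0.0045 0 0 0;255 0 0 -0.0045 0 0 0;180 0 0 -0.0045 0 0 0;150 0 0 -0.0045 0 0 0;105 0 0 -0.0045 0 0 0;105 0 0 -0.0045 0 0 0")

```text
time_s: 45.55
tool_pos: [622.7, 287.7, 74.5]
orientation: [-0.001, 0.669, 0.743, -0.0]
ft_force: [-0.2, -0.1, -0.6]
grip_width: 50.3
gripper_force: 0.0
```

Call:
send_rows(increments="105 0 0 -0.01 0 0 0;105 0 0 -0.03 0 0 0;105 0 0 -0.07 0 0 0;105 0 0 -0.1 0 0 0;105 0 0 -0.12 0 0 0;105 0 0 -0.12 0 0 0")

```text
time_s: 46.05
tool_pos: [624.7, 289.3, 201.5]
orientation: [0.0, 0.669, 0.743, 0.004]
ft_force: [0.7, 0.1, 0.4]
grip_width: 50.1
gripper_force: 0.0
```

```bash
python3 - <<'E'
from h import *
st(); im=cv2.cvtColor(ctrl.camera("scene"),cv2.COLOR_RGB2BGR)
for r in range(154,206,2): 
    row=im[r,258:310].astype(int); print(r,"".join("O" if (p[2]-p[0]>110) else "y" if (p[2]-p[0]>35) else "w" if p.sum()>450 else "g" if p.sum()>250 else "." for p in row))
for n,z in (("knobtop",89),("flangetop",71),("rim",66)): print(n,P("scene",(622.5,287.5,z)))
for b,a in blobs(im,(0,150,100),(6,255,255),(200,160,235,205),5): print("red",a,b.mean(0))
s0=cv2.imread("pics/s8_full.png")
for b,a in blobs(s0,(0,150,100),(6,255,255),(200,160,235,205),5): print("red before",a,b.mean(0))
b0=cv2.imread("pics/scene0.png"); D=cv2.absdiff(b0,im).max(2)
for n,(x0,y0,x1,y1) in dict(tape=(380,230,408,255),spool=(420,245,465,288),batt=(322,365,355,405),ring=(195,165,250,255)).items(): print(n,(D[y0:y1,x0:x1]>40).sum())
E
```

```text
t 46.05 pos [624.7 289.3 201.5] yaw 96.0 F [0.7 0.1 0.4] w 50.1 gf 0.0
154 wwwwwwwwwwwwwwwwwwwwwwwwwwwwwwwwwwwwwwwwwwwwwwwwwwww
156 wwwwwwwwwwwwwwwwwwwwwwwwwwwwwwwwwwwwwwwwwwwwwwwwwwww
158 wwwwwwwwwwwwwwwwwwwwwwwwwwwwwwwwwwwwwwwwwwwwwwwwwwww
160 wwwwwwwwwwwwwwwwwwwwwwwyyOOOyywwwwwwwwwwwwwwwwwwwwww
162 wwwwwwwwwwwwwwwwwwwwwwyOOOOOOOywwwwwwwwwwwwwwwwwwwww
164 wwwwwwwwwwwwwwwwwwwyOOOOOOOOOyOOOyywwwwwwwwwwwwwwwww
166 wwwwwwwwwwwwwwwwyOOOOOOOOOOOOyOOOOOOOwwwwwwwwwwwwwww
168 wwwwwwwwwwwwwwwyOOOOOOOOOOOOOyOOOOOOOOwwwwwwwwwwwwww
170 wwwwwwwwwwwwwwwyOOOOOOOOOOOOOOOOOOOOOywwwwwwwwwwwwww
172 wwwwwwwwwwwwwwwyyOOOOOOOOOOOOOOOOOOOygwwwwwwwwwwwwg.
174 wwwwwwwwwwwwwwwyyyyyOOOOOOOOOOOyyyyyyggwwwg.........
176 wwwwwwwwwwwwwggwyyyyyyyyyyyyyyyyyyywwwg.............
178 wwwwwwwwwwwwwwwwwwwwyyyyyyyyyyywwwwwwwg.............
180 wwwwwwwwwwwwwwwwwwwwwwwywwwyyywwwwwwwwg.............
182 wwwwwwwwwg....gwwwwwwwwyyyyyyywwwwwwwwg.............
184 wg............gwwwwwwwwyyyyyyywwwwwwwwg.............
186 ..............gwwwwwwwyyyyyyyywwwwwwwwg.............
188 ..............ggwwwwwwwwyyyywwwwwwwwwyyyg....yOOyyy.
190 ..............gwwwwwwwwwwyyyyywwwwwwyOOOOyyggggyOOOO
192 ...............gwwwwwwwwwyywwwwwwwwwyyyyOOOOyyggggyy
194 ...............gwwwwwwwwwwwwwwwwwwwwyyyyyyyyOOOyyg.g
196 .................gwwwwwwwwwwwwwwwwwgyyyyyyyyyyOOOOyy
198 ....................ggggggggggggg..yyyyyyyyyyyyyyOOO
200 .....................................yyyyyyyyyyyyyyy
202 ..................................yyOOOOyyyyyyyyyyyy
204 ..................................yyyOOOOOOOyyyyyyyy
knobtop [283.70633127 161.98417768]
flangetop [283.96321797 168.5663577 ]
rim [284.03364887 170.371001  ]
red 135.1875 [212.73580813 180.0185585 ]
red before 137.09375 [212.75233436 180.01692247]
tape 0
spool 0
batt 0
ring 84
```

```bash
python3 -c "
from bench import ctrl
print(ctrl.close_job())"
```

```text
the job is handed in; nothing more can be done
None
```

The job is handed in at 46 s of the 208 s allowed. All five offcuts were scraped out and put in the jar, the stopper is fully home, and the scraper hangs back in its ring. The tape, spool and battery did not move, but the judge's verdict was not shown.

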